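# Pile the stack-and-nest trays

### The arm

A 6-joint arm with a two-finger parallel gripper is mounted at the origin on a cart in front of the work surface, level with it; the furniture and walls round the work are solid. World frame = base frame: x ahead of the robot, y to its left, z up, the work surface at z = 0. Lengths are in m, angles in rad, forces in N, time in s.
With the tool pointing down it reaches from about 0.425 to 1.125 m from the base axis. Payload 14.9 kg.
Tool frame: the origin (TCP) lies on the mounting face of the last link; the fingertips stand 191 mm ahead of it and the grasp point (between the pads) lies 172 mm ahead of it (r.tcp_to_tips is the distance from the TCP to the fingertips, in m); x points along the fingers, y is the direction in which the jaws open and shut, and the axes are right-handed (so a half turn about x gives the same grasp; the last joint's range is limited). The gripper opens to 91 mm and grips with 3 to 60 N. Pads are 32 mm wide; open, the fingers measure 118 mm over their backs; the gripper's body (76 mm by 178 mm) begins 60 mm behind the grasp point.
Start: joints at [-1.241, 0.379, 1.734, -0, 1.028, -0.033], TCP at [0.248, -0.654, 0.405] pointing down, gripper open.
Joint ranges: [-2.77, 2.77], [-0.74, 2.19], [0, 2.66], [-1.06, 4.2], [0.31, 2.87], [-3.08, 3.08]. Speed limits (rad/s): [1.89, 1.89, 2.39, 3.14, 3.14, 3.14].

### API

Orientations are given as a unit quaternion [x, y, z, w].
In Python, from workcell import sensors, imaging, close_job, r gives the robot as it stands. The module is installed in compiled form; this text tells all that it offers.
- The arm moves only by the tool play_rows, never from a script. Its argument "series" is a list of rows, each a list of 7 numbers: the gripper command: -1 is fully open, 1 is shut, values between are in proportion, then the shift along the tool's x, y, z in mm, then the turn, a rotation vector about the tool's x, y, z in degrees. A call has 1 to 8 rows; each row shifts and turns the pose as measured when the row begins, along the tool's axes as they then stand; what a row does not reach is not made up. A row lasts 1/8 s, in which the tool goes at most 62.5 mm and 10.7 degrees, less where a joint would pass 70% of its speed; a pose out of reach is approached as far as the arm can. A call with a gripper value outside its range is refused whole. The fingers move at their own pace and stop on an object; "newtons" is the grip in N (left out, the last holds). Time passes only in rows, so rows that do not move let the fingers close. It gives the time, the measured TCP pose, the force and the opening at its end, in the units of the state.
- sensors.get_state(): the state, without advancing time (a new reading comes with each control period).
- imaging.snapshot(name): name is "scene" or "top" or "wrist"; returns the picture (400x640x3 uint8, blue, green, red); there is no depth.
- imaging.camera_params(name): a dict with "fx", "fy", "cx", "cy" (pixels), "rvec" (rotation vector, rad) and "tvec" (3), from world to camera coordinates, as OpenCV has them. Camera axes: x right, y down, z forward; pixel columns grow to the right and rows downward; lengths in m; the calibration is good to about 2 mm. The wrist camera is an equidistant fisheye: a pixel r from the principal point sees the ray r / f radians off the axis. A picture is of the moment at which its call begins: read the wrist's pose just before it. camera_params takes no time and is no camera call; for the wrist camera it gives the pose at the moment of the call.
- close_job(): hands the job in, once; it reports no verdict.
Trained networks look in the newest picture that a camera, given by its name, has taken for a name from the list of things; names that differ only in an ending like _2 or _b are one class to them, and where a whole thing is asked for, a point or a joint stands for the part that bears it (a point fixed in the world has none). Each returns a list of dicts, best first, with "conf" (0 to 1); they miss things now and then, are a little off and sometimes report something else, mostly with a low value. They report only what shows in the picture. A call takes as long as a camera call.
- imaging.cut_out(name, camera): "pixels" (400x640 bool, what is visible of it) and "at" ([row, column] in pixels, amid what is visible of it).
- imaging.pinpoint(name, camera): "at" ([row, column] in pixels: a listed point, or the origin of a listed thing).
The state is a dict: "clock": time; "qpos": joint angles; "qvel": joint speeds; "effort": joint torques, N m; "position": TCP position; "tcp_rot": TCP orientation; "wrist_force": force on the tool from outside, world axes, zero at the start; "wrist_torque": the same for the moment, N m; "grip_width": finger opening in m.
Only numpy, scipy, OpenCV 4.12 (cv2) and the standard library are available. Lean on these libraries where they do the work, as an engineer would, in place of code of your own. Each camera call takes 0.05 s, during which the arm holds its last target.

### The job

Clear the loose trays onto the steel stand as one low pile. Leave the tray with the driver and glue standing there, and stack one empty tray on it, turned the opposite way round (scoop over plain end) so that it stays clear of the tools and all its feet drop into the notches of the rim below; then nest the other empty tray fully home inside that one, the same way round. Work gently, do not force or drop the trays, and leave everything else on the table where it is.

Things in the scene. Friction and masses are not known exactly. Their poses are not given: they have to be found in the camera images.
- tray_stand: low fixed steel stand, 170 x 135 mm, four lips 20 mm high. Origin: centre of its underside; x along its length, z up; plate top 8 mm up. A third, equal tray (0.6 kg, tools in it) stands loose on it, not measured: scoop end towards the stand's +x within 0.02 rad, but up to 15 mm off the stand's centre along x, 2 mm along y. The stand must not take over 80 N (9 to 14 N at rest; feet dropping in: up to 60).
- tray_a_centre (a point): empty grey stack-and-nest tray, one of two alike (0.15 to 0.31 kg). This point: its middle, 28 mm above its underside. Height 56 mm, rim 154 x 126, underside 124 x 96, walls 3 thick leaning outward. z up; x along its length, towards the end with the hand scoop (a dip in the rim, 52 mm wide); the other end is plain with a card holder.
- tray_b_centre (a point): the other empty tray, alike in everything, same point and axes; either may go first. The two start opposite ways round (tray_a with its x within 0.7 rad of the stand's x). Let loose, an empty tray slides along a rim below under 0.7 to 2.2 N; the tray on the stand resists with 3.5 N or more. Pushed by its post it keeps level best towards the stand's -x; towards +x it tips up easily.
- tray_a_post (a point): grip of tray_a (tray_b's is alike): top centre of the square post in its middle, 48 mm above the underside. The post is 22 x 22 mm, sides along the tray's x and y, upright from 26 to 48 mm, on a step 35 mm square; 38 mm or more free beside it all round; the rim is 8 mm higher than its top.
- tray_a_foot (a point): underside of one of tray_a's four feet, level with the tray's underside; they stand at x = +46 and -24 mm on the +y side, +46 and -8 on the -y side, 14 mm long, out to y = +-62. Above each is a channel, 18 mm wide, in the wall. Put in the same way round, feet run down the lower tray's channels once centred within 1.5 mm, and the tray sinks by its own weight until 26 mm above the lower one: nested.
- tray_a_notch (a point): floor of one of tray_a's four rim notches (x = -46 and +8 mm on the +y side, -46 and +24 on the -y side; 17 mm wide, 5 deep; every tray has them). Half a turn round, a tray's flat underside and feet stand and slide on the lower rim, 56 mm above the lower tray's underside; when centred within 1.5 mm along x the feet drop into the notches by its weight: stacked, at 51 mm.
- tape_roll: bystander: roll of tape lying flat, 96 mm across, 24 high, centre of its underside; leave alone
- frame_clear: bystander: folded spectacle frame, 69 x 140 x 51 mm; leave alone
- frame_dark: bystander: dark spectacles, 150 x 151 x 62 mm, behind the stand; leave alone. Fixed obstacles near the work: an open carton with raised flaps, at x over 0.58 between y = -0.20 and +0.08, and a large flat box at y over 0.43; carry trays round or well above them (on the near side of the carton, x about 0.45).

How it is judged:
On the way:
1. one empty tray is stacked on the tray on the stand, all its feet in the rim notches (((z of tray_a_centre in the frame of tray_stand between 0.085 and 0.0895 m and horizontal distance between tray_a_centre and tray_stand below 0.025 m and angle between tray_a_centre's own z axis and vertical below 0.03 rad and angle between the x axis of tray_a_centre and the x axis of tray_stand, either way round below 0.1 rad) or (z of tray_b_centre in the frame of tray_stand between 0.085 and 0.0895 m and horizontal distance between tray_b_centre and tray_stand below 0.025 m and angle between tray_b_centre's own z axis and vertical below 0.03 rad and angle between the x axis of tray_b_centre and the x axis of tray_stand, either way round below 0.1 rad))), for 0.2 s.
At the end, for the whole second after the job is handed in: One tray is stacked on the stand's tray, feet in the notches: its centre 87 mm above the stand's underside (85 to 89.5), within 25 mm of the stand's centre, level within 0.03 rad, in line within 0.1 rad. The other is nested in it, 26 mm higher (23.5 to 28.5), within 6 mm and 0.06 rad of it (((z of tray_a_centre in the frame of tray_stand between 0.085 and 0.0895 m and horizontal distance between tray_a_centre and tray_stand below 0.025 m and angle between tray_a_centre's own z axis and vertical below 0.03 rad and angle between the x axis of tray_a_centre and the x axis of tray_stand, either way round below 0.1 rad and z of tray_b_centre in the frame of tray_a_centre between 0.0235 and 0.0285 m and horizontal distance between tray_b_centre and tray_a_centre below 0.006 m and angle between tray_b_centre's own z axis and vertical below 0.04 rad and angle between the x axis of tray_b_centre and the x axis of tray_a_centre, either way round below 0.06 rad) or (z of tray_b_centre in the frame of tray_stand between 0.085 and 0.0895 m and horizontal distance between tray_b_centre and tray_stand below 0.025 m and angle between tray_b_centre's own z axis and vertical below 0.03 rad and angle between the x axis of tray_b_centre and the x axis of tray_stand, either way round below 0.1 rad and z of tray_a_centre in the frame of tray_b_centre between 0.0235 and 0.0285 m and horizontal distance between tray_a_centre and tray_b_centre below 0.006 m and angle between tray_a_centre's own z axis and vertical below 0.04 rad and angle between the x axis of tray_a_centre and the x axis of tray_b_centre, either way round below 0.06 rad))); the robot touches nothing.
It fails at once if the stand is loaded with more than 80 N (trays rammed, forced or dropped) (contact force between tray_stand and anything else above 80 N).
It fails at once if a bystander is moved by more than 20 mm (distance of any of tape_roll, frame_clear, frame_dark from where it was at the start of the episode above 0.02 m).
It also fails if it takes over 58 s, if anything falls off the work surface, if the arm or the gripper's body presses on something with over 40 N, if the wrist force passes 120 N, or if a joint passes its speed limit or range.

## Working session

There is one attempt and no reset: what is moved stays moved. The work goes in short steps, Python scripts to look and compute and a tool call to move; the robot and the scene stay as the last step left them, time stands still between calls to the robot, and variables do not carry over. Pictures are saved under pics/ and viewed, and the job is handed in when it is done.

Besides the shell and the picture viewer there is one more tool, called after "Call:" in YAML: its name, and indented under it one key for each argument. play_rows: Moves the arm, as the interface text tells. Its arguments: {"type":"object","properties":{"series":{"type":"array","items":{"type":"array","items":{"type":"number"}}},"newtons":{"type":"number"}},"required":["series"]}

```bash
mkdir -p pics; ls; python3 - <<'E'
from workcell import sensors, imaging, r
import cv2
print(sensors.get_state())
for n in ["scene","top","wrist"]:
    p=imaging.camera_params(n); print(n,p)
    im=imaging.snapshot(n); cv2.imwrite(f"pics/{n}0.png",im)
print(sensors.get_state()["clock"])
E
```

```text
pics
{'clock': 0.0, 'qpos': array([-1.24127560e+00,  3.79400872e-01,  1.73477941e+00,  2.01337972e-05,
        1.02849098e+00, -3.32885330e-02]), 'qvel': array([ 0.00035886,  0.00043536, -0.00020241, -0.00065877,  0.00074233,
        0.00050018]), 'effort': array([-2.77529267e-03, -7.63722968e+01, -4.34371877e+01,  6.50851708e-02,
        4.23142815e-02, -6.63923674e-05]), 'position': array([ 0.24837392, -0.65425298,  0.4040942 ]), 'tcp_rot': array([-0.69545436, -0.12794451,  0.69555486, -0.12718837]), 'wrist_force': array([-0.67830004, -0.34592095,  0.69092877]), 'wrist_torque': array([0.05962465, 0.05854612, 0.04973333]), 'grip_width': 0.09119184779503876}
scene {'fx': 377.33344484683647, 'fy': 377.33344484683647, 'cx': 324.3694129181975, 'cy': 204.69708148664563, 'rvec': array([ 2.39036405, -0.51166221,  0.18335601]), 'tvec': array([-0.55706127,  0.22350231,  0.84570881])}
top {'fx': 499.5804964989986, 'fy': 499.5804964989986, 'cx': 316.70546625924004, 'cy': 192.0421983968904, 'rvec': array([ 2.16082931, -2.12884628,  0.13863997]), 'tvec': array([-0.04215557,  0.59965192,  1.30331927])}
wrist {'fx': 309.70691628693146, 'fy': 309.70691628693146, 'cx': 319.02515145885667, 'cy': 202.1536872457763, 'rvec': array([-2.40310692,  1.65728708,  0.21857695]), 'tvec': array([-0.70031932, -0.02979186,  0.38964213])}
0.15
```

View pics/scene0.png

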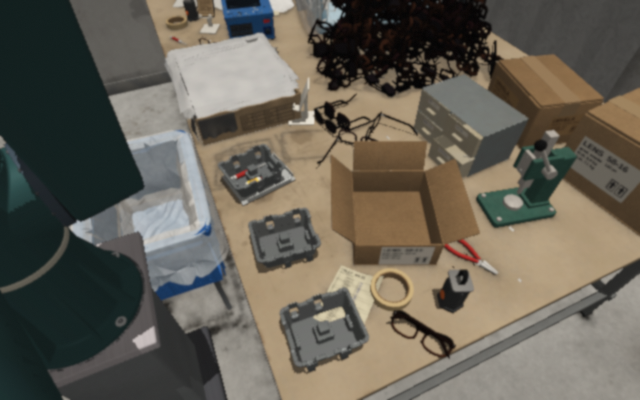

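View pics/top0.png

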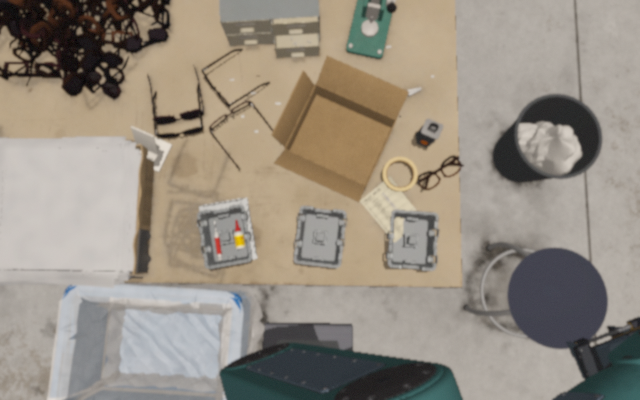

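View pics/wrist0.png

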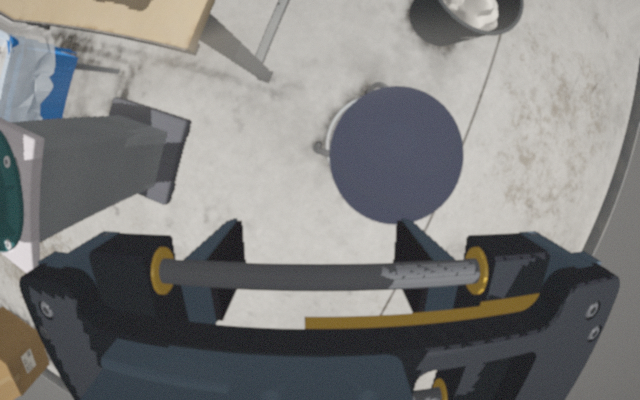

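The scene and top views show three trays in a row: the tool tray on the stand at top (228,235), and the empties at (320,238) and (412,240). The wrist camera sees only the floor.

```bash
cat > h.py <<'E'
import numpy as np, cv2, pickle
from workcell import sensors, imaging, r
from scipy.spatial.transform import Rotation as R
def cam(n,p=None):
    p=p or imaging.camera_params(n)
    K=np.array([[p["fx"],0,p["cx"]],[0,p["fy"],p["cy"]],[0,0,1]])
    return K,cv2.Rodrigues(np.array(p["rvec"]))[0],np.array(p["tvec"]).reshape(3)
def ray(n,rc,p=None):
    K,Rm,t=cam(n,p); v,u=rc
    x=(u-K[0,2])/K[0,0]; y=(v-K[1,2])/K[1,1]
    if n=="wrist":
        th=np.hypot(x,y); s=np.sin(th)/max(th,1e-9)
        d=np.array([x*s,y*s,np.cos(th)])
    else: d=np.array([x,y,1.])
    d=Rm.T@d; return -Rm.T@t, d/np.linalg.norm(d)
def atz(n,rc,z,p=None):
    o,d=ray(n,rc,p); return o+d*(z-o[2])/d[2]
def proj(n,P,p=None):
    K,Rm,t=cam(n,p); c=np.atleast_2d(P)@Rm.T+t
    if n=="wrist":
        rr=np.hypot(c[:,0],c[:,1]); th=np.arctan2(rr,c[:,2]); k=th/np.maximum(rr,1e-9)
        x,y=c[:,0]*k,c[:,1]*k
    else: x,y=c[:,0]/c[:,2],c[:,1]/c[:,2]
    return np.stack([x*K[0,0]+K[0,2],y*K[1,1]+K[1,2]],1)  # u,v
E
python3 - <<'E'
from h import *
H={"tray_stand":0,"tray_a_centre":.028,"tray_a_post":.048,"tray_a_foot":0,"tray_a_notch":.051,"frame_dark":0}
for c in ["top","scene"]:
    imaging.snapshot(c)
    for n,z in H.items():
        for d in imaging.pinpoint(n,c):
            print(c,n,round(d["conf"],2),np.round(d["at"],1),np.round(atz(c,d["at"],z),4))
print(sensors.get_state()["clock"])
E
```

```text
top tray_a_centre 0.63 [236.  321.3] [ 0.4831 -0.0473  0.028 ]
top tray_a_post 0.82 [236.2 321.4] [ 0.4815 -0.0475  0.048 ]
top tray_a_foot 0.58 [219.6 302.2] [0.5288 0.006  0.    ]
top tray_a_notch 0.86 [228.5 296.3] [0.5007 0.0192 0.051 ]
top tray_a_notch 0.5 [173.6 397.9] [ 0.652  -0.2504  0.051 ]
scene tray_stand 0.69 [179.8 263. ] [0.5039 0.1991 0.    ]
scene tray_a_post 0.65 [234.  282.8] [ 0.4818 -0.0419  0.048 ]
scene tray_a_foot 0.97 [226.3 296.8] [0.5318 0.001  0.    ]
scene tray_a_notch 0.62 [213.6 278.3] [0.4926 0.0201 0.051 ]
scene frame_dark 0.57 [327.6 325.9] [ 0.4894 -0.2782  0.    ]
scene frame_dark 0.24 [232.8 280.1] [ 0.4849 -0.0009 -0.    ]
0.85
```

```bash
python3 - <<'E'
import cv2
t=cv2.imread("pics/top0.png");cv2.imwrite("pics/tc.png",cv2.resize(t[190:285,185:450],None,fx=3,fy=3,interpolation=cv2.INTER_CUBIC))
s=cv2.imread("pics/scene0.png");cv2.imwrite("pics/sc.png",cv2.resize(s[130:380,200:380],None,fx=2.4,fy=2.4,interpolation=cv2.INTER_CUBIC))
E
```

```text
(no output)
```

View pics/tc.png

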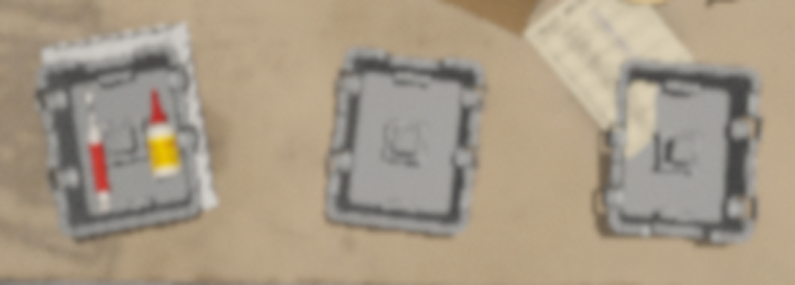

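View pics/sc.png

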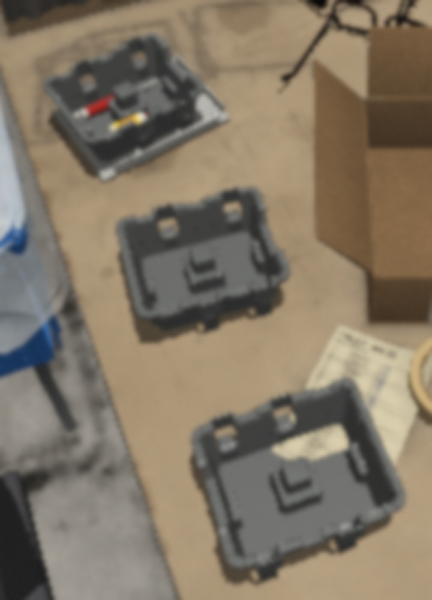

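```bash
cat >> h.py <<'E'
def st():
    s=sensors.get_state(); return s
def down(psi):
    """tool x down, jaw axis y at world yaw psi"""
    x=np.array([0,0,-1.]); y=np.array([np.cos(psi),np.sin(psi),0]); return np.stack([x,y,np.cross(x,y)],1)
def info():
    s=st(); M=R.from_quat(s["tcp_rot"]).as_matrix()
    print("t",round(s["clock"],2),"pos",np.round(s["position"],4),"yawY",round(np.arctan2(M[1,1],M[0,1]),4),"tilt",np.round(M[:2,0],4),"q",np.round(s["qpos"],3),"F",np.round(s["wrist_force"],2),"T",np.round(s["wrist_torque"],2),"w",round(s["grip_width"]*1000,1))
    return s,M
def plan(pos,psi):
    """total shift in current tool axes (mm), turn rotvec in tool axes (deg)"""
    s,M=info(); d=M.T@(np.array(pos)-s["position"])*1000
    rv=R.from_matrix(M.T@down(psi)).as_rotvec(degrees=True)
    print("shift",np.round(d,1),"turn",np.round(rv,2))
def wcam():
    p=imaging.camera_params("wrist"); K,Rm,t=cam("wrist",p); print("cam at",np.round(-Rm.T@t,4),"fwd",np.round(Rm[2],3),"right",np.round(Rm[0],3))
E
python3 - <<'E'
from h import *
s,M=info(); print(M.round(3)); wcam()
plan([0.50,-0.285,0.42],-1.24+np.pi/2)
plan([0.50,-0.285,0.42],np.arctan2(M[1,1],M[0,1]))
E
```

```text
t 0.85 pos [ 0.2484 -0.6544  0.4047] yawY -1.208 tilt [0. 0.] q [-1.241  0.379  1.734  0.     1.028 -0.033] F [ 0.11 -0.23  0.84] T [-0.01  0.03  0.  ] w 91.6
[[ 0.     0.355 -0.935]
 [ 0.    -0.935 -0.355]
 [-1.    -0.    -0.   ]]
cam at [ 0.3161 -0.6296  0.3841] fwd [-0.241 -0.092 -0.966] right [ 0.355 -0.935  0.   ]
t 0.85 pos [ 0.2484 -0.6544  0.4047] yawY -1.208 tilt [0. 0.] q [-1.241  0.379  1.734  0.     1.028 -0.033] F [ 0.11 -0.23  0.84] T [-0.01  0.03  0.  ] w 91.6
shift [ -15.3 -256.1 -366.3] turn [-88.17  -0.    -0.  ]
t 0.85 pos [ 0.2484 -0.6544  0.4047] yawY -1.208 tilt [0. 0.] q [-1.241  0.379  1.734  0.     1.028 -0.033] F [ 0.11 -0.23  0.84] T [-0.01  0.03  0.  ] w 91.6
shift [ -15.3 -256.1 -366.3] turn [-0. -0.  0.]
```

```bash
cat >> h.py <<'E'
def rows(pos,psi,g,n=None,psi0=None,p0=None):
    s,M=info(); p0=s["position"] if p0 is None else np.array(p0); pos=np.array(pos)
    y0=np.arctan2(M[1,1],M[0,1]) if psi0 is None else psi0
    if n is None: n=int(max(np.ceil(np.linalg.norm(pos-p0)*1000/55),np.ceil(abs(psi-y0)*57.3/10),1))
    print("q6 end",np.arctan2(pos[1],pos[0])-psi,"n",n)
    cur=M if psi0 is None else down(psi0); p=p0
    out=[]
    for i in range(n):
        a=(i+1)/n; P=p0+(pos-p0)*a; T=down(y0+(psi-y0)*a)
        d=cur.T@(P-p)*1000; rv=R.from_matrix(cur.T@T).as_rotvec(degrees=True)
        out.append([g]+[float(round(v,1)) for v in d]+[float(round(v,2)) for v in rv]); cur=T;p=P
    print(out)
E
python3 - <<'E'
from h import *
rows([0.475,-0.365,0.42],0,-1)
E
```

```text
t 0.85 pos [ 0.2484 -0.6544  0.4047] yawY -1.208 tilt [0. 0.] q [-1.241  0.379  1.734  0.     1.028 -0.033] F [ 0.11 -0.23  0.84] T [-0.01  0.03  0.  ] w 91.6
q6 end -0.6551867204330519 n 7
[[-1, -2.2, -27.2, -44.9, -9.89, -0.0, 0.0], [-1, -2.2, -19.1, -48.9, -9.89, 0.0, 0.0], [-1, -2.2, -10.4, -51.5, -9.89, 0.0, 0.0], [-1, -2.2, -1.4, -52.5, -9.89, 0.0, 0.0], [-1, -2.2, 7.7, -51.9, -9.89, 0.0, 0.0], [-1, -2.2, 16.5, -49.9, -9.89, 0.0, 0.0], [-1, -2.2, 24.8, -46.3, -9.89, 0.0, 0.0]]
```

Call:
play_rows:
  series:
    - [-0.1,-2,-27,-45,-9.9,0,0]
    - [-0.1,-2,-19,-49,-9.9,0,0]
    - [-0.1,-2,-10,-51.5,-9.9,0,0]
    - [-0.1,-2,-1,-52.5,-9.9,0,0]
    - [-0.1,-2,8,-52,-9.9,0,0]
    - [-0.1,-2,16.5,-50,-9.9,0,0]
    - [-0.1,-2,25,-46,-9.9,0,0]
    - [-0.1,0,0,0,0,0,0]

```text
clock: 1.85
position: [0.4779, -0.3541, 0.4199]
tcp_rot: [0.49, 0.509, -0.49, 0.511]
wrist_force: [-0.4, 0.3, -0.0]
grip_width: 0.0502
```

```bash
python3 - <<'E'
from h import *
info(); wcam(); p=imaging.camera_params("wrist"); im=imaging.snapshot("wrist"); cv2.imwrite("pics/w1.png",im)
for n,z in [("tray_a_centre",.028),("tray_a_post",.048),("tray_a_foot",0),("tray_a_notch",.051)]:
    for d in imaging.pinpoint(n,"wrist"): print(n,round(d["conf"],2),np.round(d["at"],1),np.round(atz("wrist",d["at"],z,p),4))
pickle.dump(p,open("pics/w1.p","wb"))
E
```

```text
t 1.85 pos [ 0.4779 -0.3541  0.4199] yawY 0.0398 tilt [ 0.0019 -0.002 ] q [-0.677  0.197  1.943 -0.     0.999 -0.717] F [-0.36  0.28 -0.02] T [-0.02 -0.04 -0.05] w 50.2
cam at [ 0.4749 -0.2826  0.3991] fwd [ 0.012 -0.26  -0.966] right [0.999 0.04  0.001]
```

View pics/w1.png

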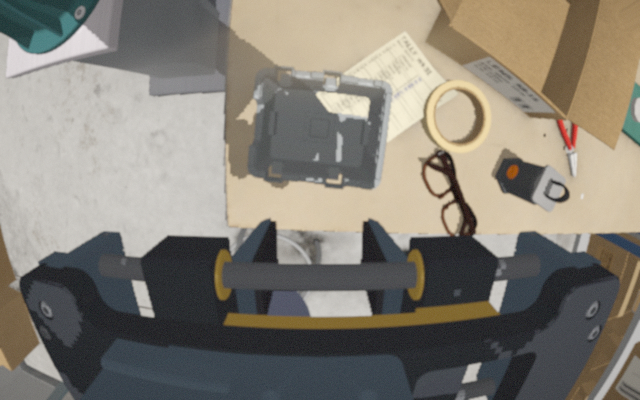

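The wrist picture shows the right-hand tray at about (320,128). The tape (460,117) is well clear. The networks gave nothing here, so I'll zoom in.

```bash
python3 - <<'E'
import cv2
t=cv2.imread("pics/w1.png");c=t[50:205,230:410]
c=cv2.convertScaleAbs(c,alpha=1.8,beta=10)
cv2.imwrite("pics/w1c.png",cv2.resize(c,None,fx=3.8,fy=3.8,interpolation=cv2.INTER_CUBIC))
E
```

```text
(no output)
```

View pics/w1c.png

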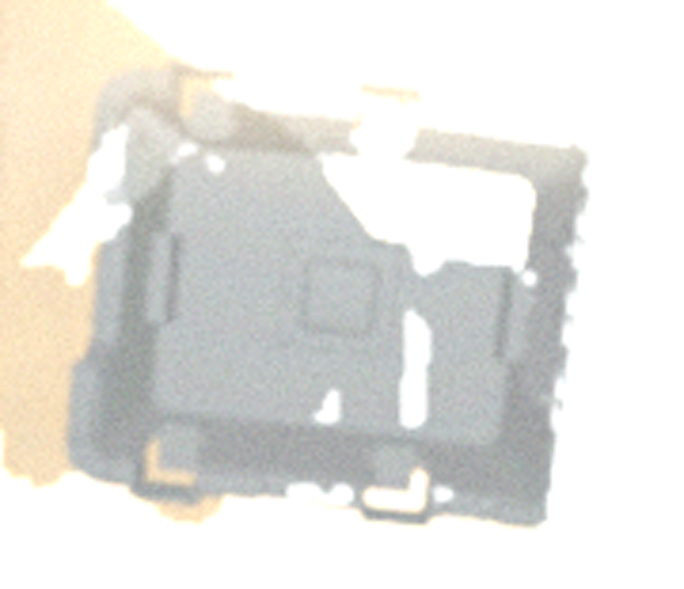

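```bash
python3 - <<'E'
from h import *
rows([0.465,-0.135,0.42],0,-0.1)
E
```

```text
t 2.1 pos [ 0.4758 -0.3573  0.4195] yawY 0.0322 tilt [ 0.0013 -0.0019] q [-6.830e-01  1.980e-01  1.943e+00 -1.000e-03  9.990e-01 -7.150e-01] F [ 0.72  0.18 -0.22] T [-0.02 -0.1   0.07] w 50.3
q6 end -0.2825549524695875 n 5
[[-0.1, -0.2, -0.7, -44.5, 0.37, 0.11, -0.07], [-0.1, -0.1, -1.0, -44.5, 0.37, 0.0, 0.0], [-0.1, -0.1, -1.3, -44.5, 0.37, 0.0, 0.0], [-0.1, -0.1, -1.6, -44.5, 0.37, 0.0, 0.0], [-0.1, -0.1, -1.9, -44.5, 0.37, 0.0, 0.0]]
```

Call:
play_rows:
  series:
    - [-0.1,0,-1,-45,0.4,0,0]
    - [-0.1,0,-1,-45,0.4,0,0]
    - [-0.1,0,-1.5,-45,0.4,0,0]
    - [-0.1,0,-2,-45,0.4,0,0]
    - [-0.1,0,-2,-44,0.4,0,0]
    - [-0.1,0,0,0,0,0,0]

```text
clock: 2.85
position: [0.4625, -0.1335, 0.4187]
tcp_rot: [-0.505, -0.494, 0.505, -0.496]
wrist_force: [0.1, -0.7, 0.5]
grip_width: 0.0499
```

```bash
python3 - <<'E'
from h import *
info(); wcam(); p=imaging.camera_params("wrist"); im=imaging.snapshot("wrist"); cv2.imwrite("pics/w2.png",im)
for n,z in [("tray_a_centre",.028),("tray_a_post",.048),("tray_a_foot",0),("tray_a_notch",.051),("tray_stand",0)]:
    for d in imaging.pinpoint(n,"wrist"): print(n,round(d["conf"],2),np.round(d["at"],1),np.round(atz("wrist",d["at"],z,p),4))
pickle.dump(p,open("pics/w2.p","wb"))
rows([0.48,0.11,0.42],0,-0.1)
E
```

```text
t 2.85 pos [ 0.4625 -0.1335  0.4187] yawY -0.0201 tilt [ 0.0017 -0.0024] q [-3.290e-01  6.000e-03  2.159e+00 -2.000e-03  9.750e-01 -3.080e-01] F [ 0.09 -0.73  0.5 ] T [-0.05 -0.09  0.02] w 49.9
cam at [ 0.4639 -0.062   0.3979] fwd [-0.004 -0.26  -0.966] right [ 1.    -0.02   0.001]
tray_a_centre 0.55 [107.8 329. ] [ 0.4764 -0.0468  0.028 ]
tray_a_post 0.68 [ 67.9 369.1] [ 0.5216 -0.0016  0.048 ]
tray_a_foot 0.73 [ 71.1 369.4] [0.5298 0.0024 0.    ]
tray_a_notch 0.67 [ 54.3 346.3] [0.4959 0.0133 0.051 ]
t 3.15 pos [ 0.4631 -0.1356  0.4187] yawY -0.0218 tilt [ 0.0016 -0.0025] q [-3.330e-01  8.000e-03  2.157e+00 -2.000e-03  9.750e-01 -3.100e-01] F [ 1.15 -0.48 -0.16] T [-0.01 -0.04 -0.01] w 50.3
q6 end 0.22527677921405528 n 5
[[-0.1, -0.4, 2.3, -49.2, -0.25, 0.14, -0.1], [-0.1, -0.3, 2.5, -49.2, -0.25, 0.0, 0.0], [-0.1, -0.3, 2.7, -49.2, -0.25, 0.0, 0.0], [-0.1, -0.3, 3.0, -49.1, -0.25, 0.0, 0.0], [-0.1, -0.3, 3.2, -49.1, -0.25, 0.0, 0.0]]
```

View pics/w2.png

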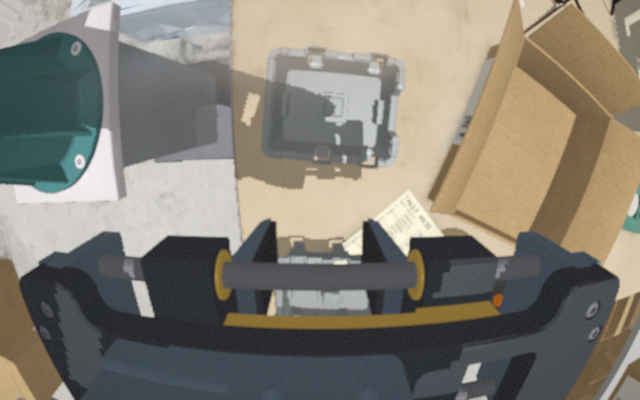

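The middle tray is at about (333,107) and its +x points image-right, towards world +x. Next is the stand.

Call:
play_rows:
  series:
    - [-0.1,0,2,-49,-0.3,0.1,-0.1]
    - [-0.1,0,2.5,-49,-0.3,0,0]
    - [-0.1,0,2.5,-49,-0.3,0,0]
    - [-0.1,0,3,-49,-0.3,0,0]
    - [-0.1,0,3,-49,-0.3,0,0]
    - [-0.1,0,0,0,0,0,0]

```text
clock: 3.9
position: [0.4819, 0.1118, 0.4186]
tcp_rot: [0.501, 0.498, -0.501, 0.499]
wrist_force: [0.3, -0.5, -0.4]
grip_width: 0.0504
```

```bash
python3 - <<'E'
from h import *
info(); wcam(); p=imaging.camera_params("wrist"); im=imaging.snapshot("wrist"); cv2.imwrite("pics/w3.png",im)
for n,z in [("tray_a_centre",.036),("tray_a_post",.056),("tray_a_foot",0.008),("tray_a_notch",.059),("tray_stand",0)]:
    for d in imaging.pinpoint(n,"wrist"): print(n,round(d["conf"],2),np.round(d["at"],1),np.round(atz("wrist",d["at"],z,p),4))
pickle.dump(p,open("pics/w3.p","wb"))
for nm,(a,b,c,d) in {"w2":(35,175,250,415),"w3":(20,200,230,430)}.items():
    t=cv2.imread(f"pics/{nm}.png")[a:b,c:d]; t=cv2.convertScaleAbs(t,alpha=1.1)
    cv2.imwrite(f"pics/{nm}c.png",cv2.resize(t,None,fx=3.3,fy=3.3,interpolation=cv2.INTER_CUBIC))
E
```

```text
t 3.9 pos [0.4819 0.1118 0.4186] yawY -0.0043 tilt [ 0.0011 -0.001 ] q [ 1.810e-01  3.000e-02  2.134e+00 -1.000e-03  9.760e-01  1.860e-01] F [ 0.27 -0.52 -0.37] T [-0.04 -0.08 -0.03] w 50.4
cam at [0.4821 0.1834 0.398 ] fwd [-0.    -0.259 -0.966] right [ 1.    -0.004  0.001]
tray_a_centre 0.6 [293.7 317.7] [ 0.4797 -0.0422  0.036 ]
tray_a_post 0.6 [303.  316.6] [ 0.4783 -0.0442  0.056 ]
tray_a_foot 0.91 [249.4 354.4] [0.5304 0.0114 0.008 ]
tray_a_notch 0.73 [260.8 328.4] [0.493  0.0191 0.059 ]
tray_stand 0.34 [303.1 319.7] [ 0.4824 -0.0817  0.    ]
```

View pics/w2c.png

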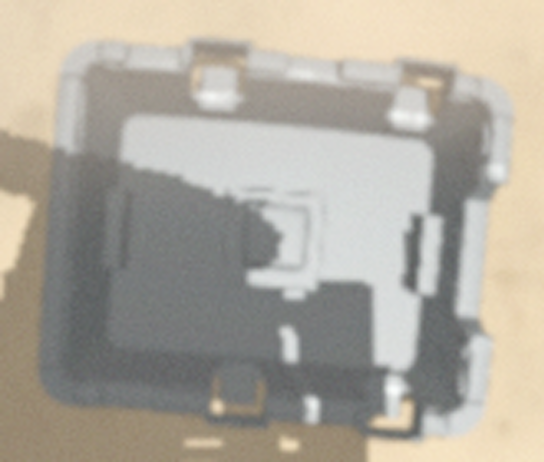

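View pics/w3c.png

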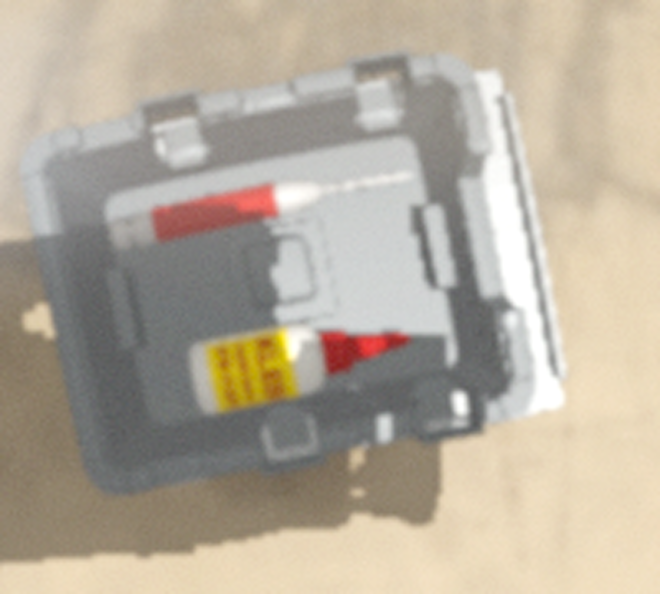

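Stand tray: scoop points image-right, with world yaw about +0.19. So the middle tray is tray_a and the right one is tray_b, which gets stacked first. I'll fit poses with an edge model.

```bash
cat > fit.py <<'E'
from h import *
from scipy.optimize import minimize
from scipy.ndimage import map_coordinates
def seg(a,b,n=40):
    t=np.linspace(0.06,.94,n)[:,None]; return np.array(a)+(np.array(b)-np.array(a))*t
def rect(hx,hy,z,ox=0,n=40):
    c=[(-hx,-hy),(hx,-hy),(hx,hy),(-hx,hy)]
    P=[];T=[]
    for i in range(4):
        a=np.array([*c[i],z]);b=np.array([*c[(i+1)%4],z]); s=seg(a,b,n);P.append(s);T.append(np.tile((b-a)/np.linalg.norm(b-a),(n,1)))
    return np.vstack(P),np.vstack(T)
def model(floor=True):
    L=[rect(.077,.063,.056),rect(.011,.011,.048,n=12)]
    if floor: L+=[rect(.059,.045,.003)]
    return np.vstack([a for a,_ in L]),np.vstack([b for _,b in L])
def fit(c,img,p,x0,z0=0.0,floor=True,span=(.012,.012,.12),verbose=True):
    g=cv2.cvtColor(img,cv2.COLOR_BGR2GRAY).astype(np.float32)
    P,T=model(floor)
    best=None
    def score(x,gx,gy,full=False):
        Rz=R.from_euler('z',x[2]).as_matrix(); W=P@Rz.T+[x[0],x[1],z0]; W2=(P+T*.002)@Rz.T+[x[0],x[1],z0]
        u=proj(c,W,p);u2=proj(c,W2,p);t=u2-u;t/=np.linalg.norm(t,axis=1)[:,None]
        n=np.stack([-t[:,1],t[:,0]],1)
        a=map_coordinates(gx,[u[:,1],u[:,0]],order=1)*n[:,0]+map_coordinates(gy,[u[:,1],u[:,0]],order=1)*n[:,1]
        a=np.abs(a); return -np.mean(a/(a+8))
    x=np.array(x0,float)
    for sg,rng in [(2.5,1),(1.5,.4),(1.0,.15)]:
        b=cv2.GaussianBlur(g,(0,0),sg);gx=cv2.Sobel(b,cv2.CV_32F,1,0)/8*3;gy=cv2.Sobel(b,cv2.CV_32F,0,1)/8*3
        rs=np.random.default_rng(0); C=[x]+[x+rs.uniform(-1,1,3)*np.array(span)*rng for _ in range(400)]
        S=[score(k,gx,gy) for k in C]
        o=[minimize(score,C[i],args=(gx,gy),method="Nelder-Mead",options=dict(initial_simplex=C[i]+np.array([[0,0,0],[.002,0,0],[0,.002,0],[0,0,.02]]),xatol=1e-5,fatol=1e-6)) for i in np.argsort(S)[:4]]
        o=min(o,key=lambda k:k.fun); x=o.x
    if verbose: print(c,np.round(x,4),round(o.fun,4))
    return x,o.fun
def overlay(c,img,p,x,z0,out,crop,f):
    P,_=model(); Rz=R.from_euler('z',x[2]).as_matrix();u=proj(c,P@Rz.T+[x[0],x[1],z0],p)
    a,b,cc,d=crop; im=cv2.resize(img[a:b,cc:d],None,fx=f,fy=f,interpolation=cv2.INTER_CUBIC)
    for q in u: cv2.circle(im,(int((q[0]-cc+.5)*f),int((q[1]-a+.5)*f)),1,(0,255,0),-1)
    cv2.imwrite(out,im)
E
python3 - <<'E'
from fit import *
tp=imaging.camera_params("top"); sp=imaging.camera_params("scene")
I={n:cv2.imread(f"pics/{n}.png") for n in ["w1","w2","w3","top0","scene0"]}
W={n:pickle.load(open(f"pics/{n}.p","rb")) for n in ["w1","w2","w3"]}
J={"stand":("w3",[.50,.20,.19],.008,(20,200,230,430)),"mid":("w2",[.479,-.047,-.1],0,(35,175,250,415)),"right":("w1",[.47,-.285,-.05],0,(50,205,230,410))}
for k,(w,x0,z0,cr) in J.items():
    print(k); x,_=fit("wrist",I[w],W[w],x0,z0); overlay("wrist",I[w],W[w],x,z0,f"pics/o_{k}.png",cr,3.5)
    y,_=fit("top",I["top0"],tp,x0,z0); s,_=fit("scene",I["scene0"],sp,x0,z0)
    u=proj("top",[[x[0],x[1],.03]],tp)[0].astype(int); overlay("top",I["top0"],tp,y,z0,f"pics/ot_{k}.png",(u[1]-45,u[1]+45,u[0]-45,u[0]+45),6)
E
cd pics; python3 -c "
import cv2,numpy as np
cv2.imwrite('ot.png',cv2.resize(np.hstack([cv2.imread(f'ot_{k}.png') for k in ['stand','mid','right']]),None,fx=.49,fy=.49))
a=[cv2.resize(cv2.imread(f'o_{k}.png'),(400,360)) for k in ['stand','mid','right']]; cv2.imwrite('ow.png',np.vstack([np.hstack(a[:2])]));cv2.imwrite('ow2.png',a[2])"
```

```text
stand
wrist [0.4795 0.1944 0.1768] -0.5143
top [0.4926 0.2138 0.2418] -0.5664
scene [0.4782 0.2021 0.1852] -0.7172
mid
wrist [ 0.4806 -0.0455 -0.1022] -0.632
top [ 0.4775 -0.0394 -0.1092] -0.6622
scene [ 0.4806 -0.0473 -0.1139] -0.7079
right
wrist [ 0.4755 -0.2905 -0.0659] -0.6076
top [ 0.4754 -0.2881 -0.0459] -0.7102
scene [ 0.4794 -0.2901 -0.0709] -0.7757
```

View pics/ot.png

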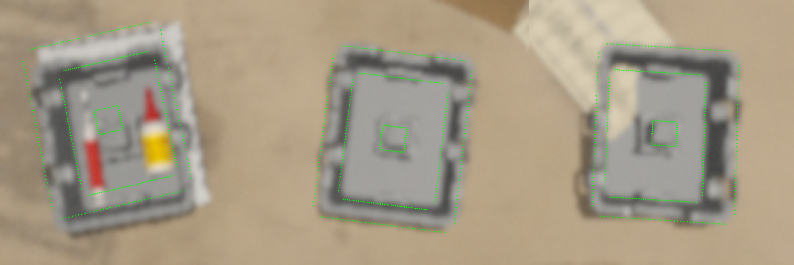

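View pics/ow.png

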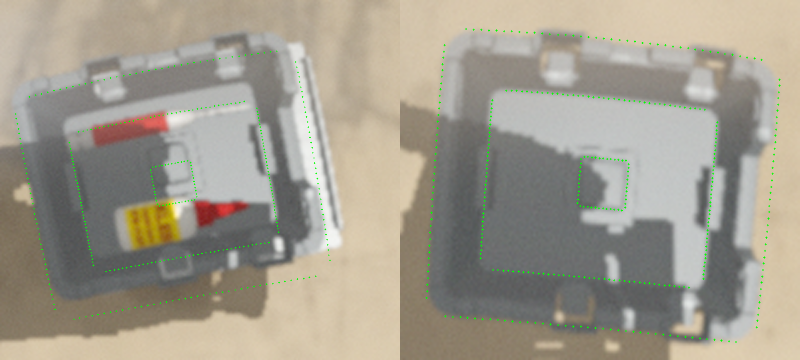

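View pics/ow2.png

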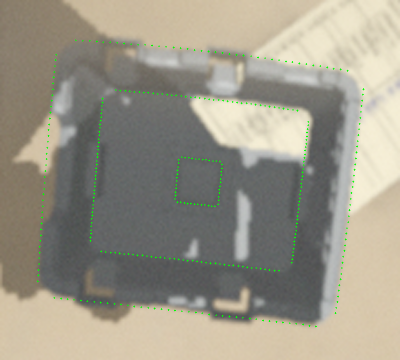

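```bash
python3 - <<'E'
from fit import *
tp=imaging.camera_params("top"); sp=imaging.camera_params("scene")
I={n:cv2.imread(f"pics/{n}.png") for n in ["w1","w2","w3","top0","scene0"]}
w3=pickle.load(open(f"pics/w3.p","rb"))
for x0 in ([.478,.202,.18],[.48,.206,.19],[.474,.202,.2]):
    x,_=fit("wrist",I["w3"],w3,x0,.008,span=(.005,.005,.05))
overlay("wrist",I["w3"],w3,x,.008,"pics/o1.png",(20,200,230,430),2.4)
y,_=fit("top",I["top0"],tp,x,.008,span=(.007,.007,.05))
overlay("top",I["top0"],tp,y,.008,"pics/o2.png",(190,280,185,275),4.8)
s,_=fit("scene",I["scene0"],sp,x,.008,span=(.007,.007,.05))
overlay("scene",I["scene0"],sp,s,.008,"pics/o3.png",(135,215,205,305),4)
a=[cv2.resize(cv2.imread(f'pics/o{i}.png'),(400,300)) for i in (1,2,3)]
cv2.imwrite("pics/o123.png",np.vstack([np.hstack(a[:2]),np.hstack([a[2],a[2]*0])]))
E
```

```text
wrist [0.4776 0.2048 0.1833] -0.603
wrist [0.4776 0.2048 0.1833] -0.603
wrist [0.4776 0.2048 0.1833] -0.603
top [0.4785 0.2091 0.1812] -0.6625
scene [0.4782 0.2021 0.1852] -0.7172
```

View pics/o123.png

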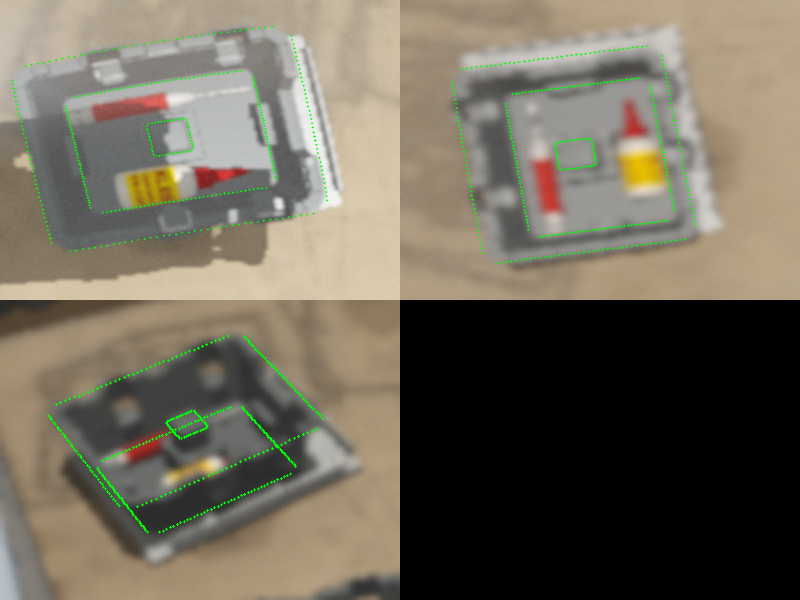

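Stand tray fit: wrist (0.4776,0.2048), yaw 0.183; top and scene agree to about 4 mm. Now grasp tray_b at about (0.4755,-0.290), yaw -0.066.

```bash
python3 - <<'E'
from h import *
rows([0.46,-0.09,0.40],-0.03,-0.1)
rows([0.4755,-0.29,0.32],-0.066,-0.1,psi0=-0.03,p0=[0.46,-0.09,0.40])
E
```

```text
t 4.2 pos [0.4816 0.109  0.4186] yawY -0.0083 tilt [ 0.0009 -0.0012] q [ 1.760e-01  2.900e-02  2.136e+00 -2.000e-03  9.770e-01  1.850e-01] F [-0.43 -0.75  0.14] T [ 0.   -0.09  0.02] w 49.7
q6 end -0.163211483847806 n 4
[[-0.1, 4.7, -5.0, 49.8, 0.31, 0.07, -0.05], [-0.1, 4.7, -4.7, 49.8, 0.31, 0.0, 0.0], [-0.1, 4.7, -4.4, 49.8, 0.31, 0.0, 0.0], [-0.1, 4.7, -4.2, 49.9, 0.31, 0.0, 0.0]]
t 4.2 pos [0.4816 0.109  0.4186] yawY -0.0083 tilt [ 0.0009 -0.0012] q [ 1.760e-01  2.900e-02  2.136e+00 -2.000e-03  9.770e-01  1.850e-01] F [-0.43 -0.75  0.14] T [ 0.   -0.09  0.02] w 49.7
q6 end -0.4816557096081929 n 4
[[-0.1, 20.0, 5.4, 49.9, 0.52, 0.0, 0.0], [-0.1, 20.0, 5.8, 49.8, 0.52, 0.0, 0.0], [-0.1, 20.0, 6.3, 49.8, 0.52, 0.0, 0.0], [-0.1, 20.0, 6.7, 49.7, 0.52, 0.0, 0.0]]
```

Call:
play_rows:
  series:
    - [-0.1,5,-5,50,0.3,0,0]
    - [-0.1,5,-5,50,0.3,0,0]
    - [-0.1,5,-4.5,50,0.3,0,0]
    - [-0.1,5,-4,50,0.3,0,0]
    - [-0.1,20,5,50,0.5,0,0]
    - [-0.1,20,6,50,0.5,0,0]
    - [-0.1,20,6,50,0.5,0,0]
    - [-0.1,15,6,48,0.5,0,0]

```text
clock: 5.2
position: [0.4705, -0.3065, 0.3244]
tcp_rot: [0.519, 0.479, -0.517, 0.484]
wrist_force: [1.6, 0.2, 0.2]
grip_width: 0.0501
```

```bash
python3 - <<'E'
from h import *
rows([0.4760,-0.29,0.30],-0.066,-0.1,n=1)
E
```

```text
t 5.2 pos [ 0.4705 -0.3065  0.3244] yawY -0.0724 tilt [ 0.0076 -0.0031] q [-0.619  0.277  2.053  0.003  0.804 -0.549] F [1.6  0.19 0.2 ] T [-0.   -0.13 -0.04] w 50.1
q6 end -0.48118862764833187 n 1
[[-0.1, 24.4, 4.1, -16.9, -0.37, 0.15, -0.45]]
```

Call:
play_rows:
  series:
    - [-0.1,0,0,0,0,0,0]
    - [-0.1,0,0,0,0,0,0]

```text
clock: 5.45
position: [0.469, -0.3102, 0.3232]
tcp_rot: [0.52, 0.478, -0.518, 0.482]
wrist_force: [0.3, 0.5, 0.4]
grip_width: 0.0504
```

```bash
python3 - <<'E'
from h import *
rows([0.4760,-0.29,0.30],-0.066,-0.1,n=1)
E
```

```text
t 5.45 pos [ 0.469  -0.3102  0.3232] yawY -0.0781 tilt [ 0.0063 -0.0023] q [-0.626  0.28   2.051  0.003  0.804 -0.55 ] F [0.34 0.48 0.39] T [-0.01 -0.02 -0.  ] w 50.4
q6 end -0.48118862764833187 n 1
[[-0.1, 23.2, 5.2, -20.7, -0.69, 0.11, -0.37]]
```

Call:
play_rows:
  series:
    - [-0.1,23,5,-20,-0.7,0.1,-0.4]
    - [-0.1,0,0,0,0,0,0]

```text
clock: 5.7
position: [0.4754, -0.2896, 0.3009]
tcp_rot: [-0.516, -0.483, 0.516, -0.484]
wrist_force: [-0.2, -0.5, -0.0]
grip_width: 0.0504
```

```bash
python3 - <<'E'
from h import *
rows([0.4760,-0.29,0.2205],-0.066,-0.1)
p=imaging.camera_params("wrist"); im=imaging.snapshot("wrist"); cv2.imwrite("pics/w4.png",im)
from fit import *
im=im.copy()
for q in proj("wrist",model()[0]@R.from_euler('z',-.066).as_matrix().T+[.476,-.29,0],p): cv2.circle(im,(int(q[0]),int(q[1])),1,(0,255,0),-1)
cv2.imwrite("pics/w4o.png",im)
E
```

```text
t 5.7 pos [ 0.4754 -0.2896  0.3009] yawY -0.0656 tilt [ 0.0003 -0.0007] q [-5.890e-01  3.090e-01  2.067e+00 -1.000e-03  7.650e-01 -5.230e-01] F [-0.21 -0.52 -0.01] T [-0.02 -0.07  0.02] w 50.4
q6 end -0.48118862764833187 n 2
[[-0.1, 40.2, 0.3, 0.1, 0.01, 0.04, -0.02], [-0.1, 40.2, 0.3, 0.2, 0.01, 0.0, 0.0]]
```

View pics/w4o.png

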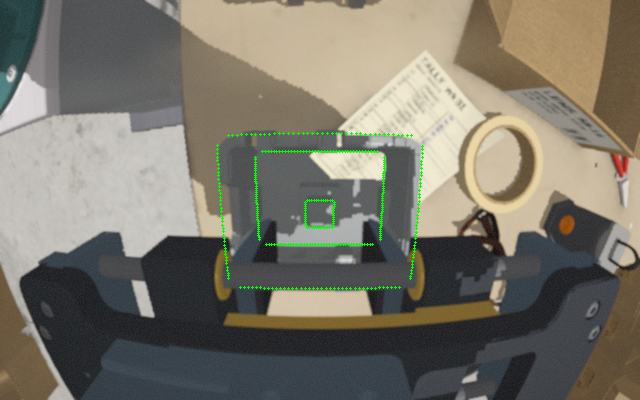

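The model overlay sits on tray_b, and its post (320,214) lies midway between the fingers. Descending.

Call:
play_rows:
  series:
    - [-0.1,30,0,0,0,0,0]
    - [-0.1,25,0,0,0,0,0]
    - [-0.1,14,0,0,0,0,0]
    - [-0.1,5,0,0,0,0,0]
    - [-0.1,0,0,0,0,0,0]

```text
clock: 6.38
position: [0.4778, -0.2921, 0.2318]
tcp_rot: [0.517, 0.48, -0.515, 0.487]
wrist_force: [0.4, -0.3, 0.4]
grip_width: 0.05
```

```bash
python3 - <<'E'
from h import *
rows([0.4760,-0.29,0.2205],-0.066,-0.1)
E
```

```text
t 6.38 pos [ 0.4778 -0.2921  0.2318] yawY -0.0648 tilt [ 0.0091 -0.0067] q [-5.900e-01  4.320e-01  2.069e+00 -1.000e-03  6.300e-01 -5.250e-01] F [ 0.42 -0.28  0.37] T [ 0.   -0.06 -0.01] w 50.0
q6 end -0.48118862764833187 n 1
[[-0.1, 11.3, -2.0, -2.0, 0.07, 0.35, -0.54]]
```

Call:
play_rows:
  series:
    - [-0.1,7,-2,-2,0,0.4,-0.5]
    - [-0.1,4,0,0,0,0,0]
    - [-0.1,0,0,0,0,0,0]

```text
clock: 6.75
position: [0.4762, -0.2901, 0.2214]
tcp_rot: [0.516, 0.483, -0.515, 0.484]
wrist_force: [-0.4, 0.0, -0.1]
grip_width: 0.0503
```

```bash
python3 - <<'E'
from h import *
rows([0.4760,-0.29,0.2205],-0.066,-0.1)
E
```

```text
t 6.75 pos [ 0.4762 -0.2901  0.2214] yawY -0.0647 tilt [0.0018 0.0003] q [-5.890e-01  4.490e-01  2.071e+00  2.000e-03  6.210e-01 -5.260e-01] F [-0.45  0.01 -0.15] T [-0.04 -0.12  0.04] w 50.3
q6 end -0.48118862764833187 n 1
[[-0.1, 0.9, -0.2, -0.1, 0.08, -0.03, -0.1]]
```

Close gently.

Call:
play_rows:
  series:
    - [0.3,0,0,0,0,0,0]
    - [0.7,0,0,0,0,0,0]
    - [0.7,0,0,0,0,0,0]
  newtons: 15

```text
clock: 7.12
position: [0.4763, -0.2902, 0.2217]
tcp_rot: [0.516, 0.483, -0.515, 0.484]
wrist_force: [-1.5, -0.4, -0.1]
grip_width: 0.0229
```

```bash
python3 - <<'E'
from h import *
info()
E
```

```text
t 7.12 pos [ 0.4763 -0.2902  0.2217] yawY -0.0647 tilt [0.0021 0.0001] q [-5.890e-01  4.480e-01  2.071e+00  2.000e-03  6.210e-01 -5.260e-01] F [-1.48 -0.45 -0.09] T [-0.05  0.15 -0.05] w 22.9
```

Call:
play_rows:
  series:
    - [0.7,0,0,0,0,0,0]
    - [0.7,-10,0,0,0,0,0]
    - [0.7,-25,0,0,0,0,0]
    - [0.7,-30,0,0,0,0,0]
    - [0.7,-30,0,0,0,0,0]
    - [0.7,-15,0,0,0,0,0]
    - [0.7,0,0,0,0,0,0]
  newtons: 30

```text
clock: 8.0
position: [0.4756, -0.2899, 0.3367]
tcp_rot: [0.516, 0.483, -0.515, 0.484]
wrist_force: [0.2, -0.1, -1.8]
grip_width: 0.0216
```

```bash
python3 - <<'E'
from h import *
rows([0.455,-0.05,0.37],0.03,0.7)
rows([0.4777,0.19,0.37],0.183,0.7,psi0=0.03,p0=[0.455,-0.05,0.37])
p=imaging.camera_params("wrist"); im=imaging.snapshot("wrist"); cv2.imwrite("pics/w5.png",im)
pickle.dump(p,open("pics/w5.p","wb"))
E
```

```text
t 8.0 pos [ 0.4756 -0.2899  0.3367] yawY -0.0648 tilt [0.0015 0.0005] q [-5.890e-01  2.520e-01  2.056e+00  2.000e-03  8.320e-01 -5.260e-01] F [ 0.17 -0.14 -1.78] T [-0.   -0.08 -0.02] w 21.6
q6 end -0.1394509491413634 n 5
[[0.7, -6.6, -7.2, -47.6, -1.09, -0.04, -0.08], [0.7, -6.7, -6.3, -47.7, -1.09, 0.0, 0.0], [0.7, -6.7, -5.4, -47.8, -1.09, 0.0, 0.0], [0.7, -6.7, -4.5, -47.9, -1.09, 0.0, 0.0], [0.7, -6.7, -3.6, -48.0, -1.09, 0.0, 0.0]]
t 8.0 pos [ 0.4756 -0.2899  0.3367] yawY -0.0648 tilt [0.0015 0.0005] q [-5.890e-01  2.520e-01  2.056e+00  2.000e-03  8.320e-01 -5.260e-01] F [ 0.17 -0.14 -1.78] T [-0.   -0.08 -0.02] w 21.6
q6 end 0.19555586486677995 n 5
[[0.7, 0.0, 6.0, -47.8, -1.75, 0.0, 0.0], [0.7, 0.0, 7.4, -47.6, -1.75, 0.0, 0.0], [0.7, 0.0, 8.9, -47.4, -1.75, 0.0, 0.0], [0.7, 0.0, 10.3, -47.1, -1.75, 0.0, 0.0], [0.7, 0.0, 11.8, -46.8, -1.75, 0.0, 0.0]]
```

View pics/w5.png

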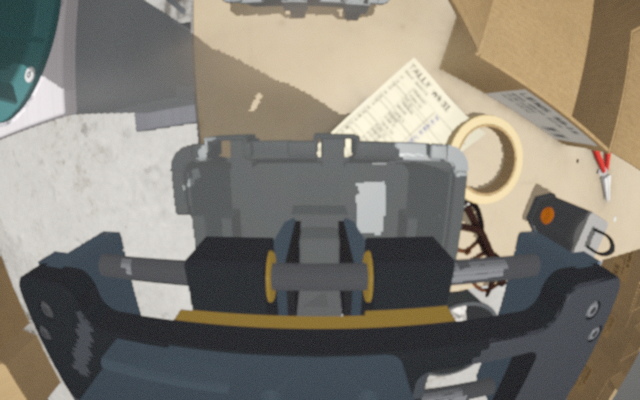

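Call:
play_rows:
  series:
    - [0.7,-7,-7,-35,-1,0,0]
    - [0.7,-7,-7,-48,-1.1,0,0]
    - [0.7,-7,-6,-48,-1.1,0,0]
    - [0.7,-7,-5,-48,-1.1,0,0]
    - [0.7,-5,-4,-48,-1.1,0,0]
    - [0.7,0,0,-48,-1.5,0,0]
    - [0.7,0,6,-48,-1.7,0,0]
    - [0.7,0,7,-48,-1.7,0,0]

```text
clock: 9.05
position: [0.4535, 0.0914, 0.362]
tcp_rot: [0.469, 0.532, -0.472, 0.524]
wrist_force: [0.1, -0.5, -1.2]
grip_width: 0.0219
```

```bash
python3 - <<'E'
from h import *
rows([0.4826,0.2058,0.35],0.183,0.7)
E
```

```text
t 9.05 pos [0.4535 0.0914 0.362 ] yawY 0.115 tilt [-0.0109  0.0038] q [0.148 0.063 2.225 0.007 0.865 0.028] F [ 0.05 -0.48 -1.18] T [-0.1  -0.2   0.03] w 21.9
q6 end 0.22008980605511058 n 3
[[0.7, 4.0, 14.1, -36.8, -1.3, -0.3, 0.59], [0.7, 4.0, 14.9, -36.4, -1.3, 0.0, 0.0], [0.7, 4.0, 15.7, -36.1, -1.3, 0.0, 0.0]]
```

Call:
play_rows:
  series:
    - [0.7,2,12,-35,-1.3,-0.3,0.6]
    - [0.7,2,15,-25,-1.3,0,0]
    - [0.7,2,15,-15,-1.3,0,0]
    - [0.7,0,4,-5,0,0,0]
    - [0.7,0,0,0,0,0,0]

```text
clock: 9.68
position: [0.4877, 0.182, 0.351]
tcp_rot: [0.448, 0.546, -0.453, 0.544]
wrist_force: [-0.6, -0.5, -1.9]
grip_width: 0.022
```

```bash
python3 - <<'E'
from h import *
rows([0.4826,0.2058,0.33],0.183,0.7,n=1)
p=imaging.camera_params("wrist"); im=imaging.snapshot("wrist"); cv2.imwrite("pics/w6.png",im)
pickle.dump(p,open("pics/w6.p","wb"))
cv2.imwrite("pics/s6.png",imaging.snapshot("scene")[100:240,170:350].repeat(4,0).repeat(4,1))
E
```

```text
t 9.68 pos [0.4877 0.182  0.351 ] yawY 0.1893 tilt [-0.0066 -0.0023] q [ 0.313  0.175  2.121 -0.     0.853  0.123] F [-0.58 -0.47 -1.9 ] T [-0.04 -0.07  0.02] w 22.0
q6 end 0.22008980605511058 n 1
[[0.7, 20.9, -0.4, -24.3, 0.36, 0.06, 0.4]]
```

View pics/w6.png

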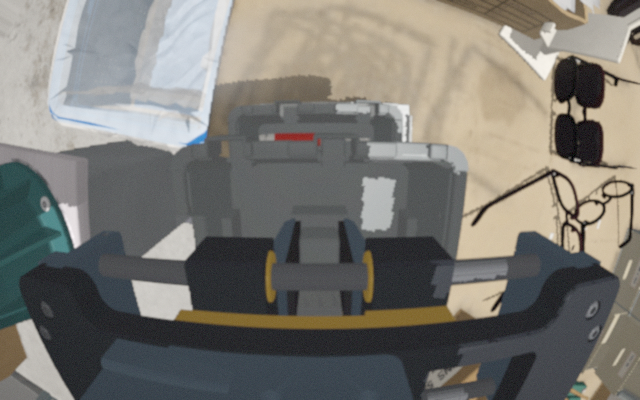

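View pics/s6.png

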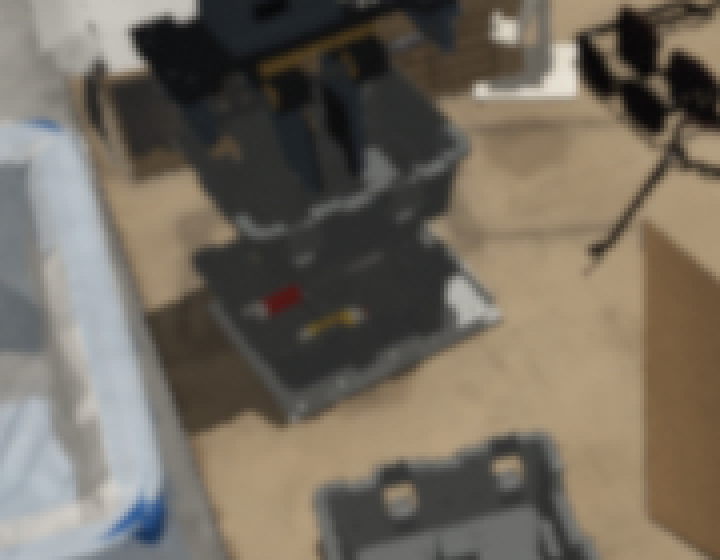

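```bash
cat > ov2.py <<'E'
from fit import *
def ov(img,p,items,out,crop,f):
    a,b,c,d=crop; im=cv2.resize(cv2.convertScaleAbs(img[a:b,c:d],alpha=1.3),None,fx=f,fy=f,interpolation=cv2.INTER_CUBIC)
    P=rect(.077,.063,.056)[0]
    for (x,y,yaw,z0),col in items:
        Q=P@R.from_euler('z',yaw).as_matrix().T+[x,y,z0]
        for q in proj("wrist",Q,p): cv2.circle(im,(int((q[0]-c+.5)*f),int((q[1]-a+.5)*f)),1,col,-1)
    cv2.imwrite(out,im)
E
python3 - <<'E'
from ov2 import *
im=cv2.imread("pics/w6.png");p=pickle.load(open("pics/w6.p","rb"))
ov(im,p,[((.4877,.182,.189,.351-.2217),(0,255,0)),((.4777,.205,.183,.008),(0,0,255))],"pics/w6o.png",(85,240,160,500),2.3)
im=cv2.imread("pics/w5.png");p=pickle.load(open("pics/w5.p","rb"))
ov(im,p,[((.4756,-.29,-.065,.3367-.2217),(0,255,0))],"pics/w5o.png",(85,240,160,500),2.3)
E
```

```text
(no output)
```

View pics/w6o.png

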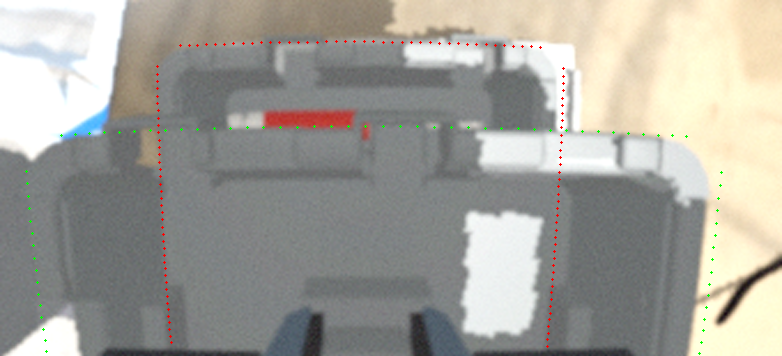

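View pics/w5o.png

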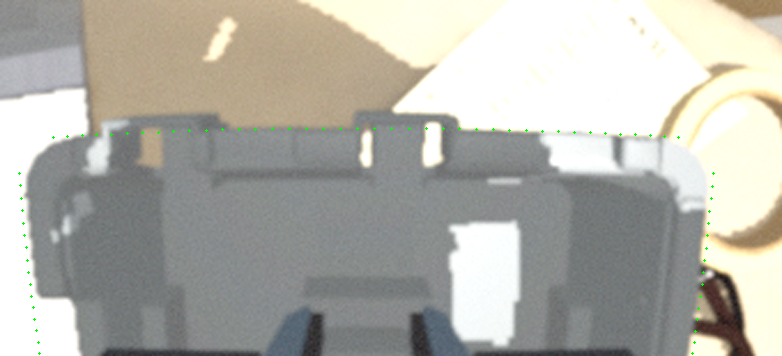

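Overlays of both rims (held green, lower red) agree within about 1 mm after allowing for the slightly smaller real rim. Going above, 5 mm to +x, then down.

Call:
play_rows:
  series:
    - [0.7,12,0,-14,0.4,0,0.4]
    - [0.7,10,0,-9,0,0,0]
    - [0.7,0,0,0,0,0,0]

```text
clock: 10.15
position: [0.4823, 0.2047, 0.3275]
tcp_rot: [0.453, 0.542, -0.453, 0.543]
wrist_force: [-0.4, -0.2, -0.8]
grip_width: 0.022
```

```bash
python3 - <<'E'
from h import *
rows([0.4826,0.2059,0.295],0.183,0.7)
E
```

```text
t 10.15 pos [0.4823 0.2047 0.3275] yawY 0.1795 tilt [ 0.0009 -0.0009] q [ 3.570e-01  2.180e-01  2.124e+00 -2.000e-03  8.000e-01  1.790e-01] F [-0.4  -0.16 -0.81] T [-0.02 -0.09 -0.03] w 22.0
q6 end 0.22026512038580964 n 1
[[0.7, 32.5, 0.5, -1.2, -0.2, 0.06, -0.04]]
```

Call:
play_rows:
  series:
    - [0.7,12,0.5,-1,-0.2,0,0]
    - [0.7,12,0,0,0,0,0]
    - [0.7,6,0,0,0,0,0]
    - [0.7,0,0,0,0,0,0]

```text
clock: 10.65
position: [0.4826, 0.2056, 0.295]
tcp_rot: [0.452, 0.543, -0.452, 0.544]
wrist_force: [0.1, 0.1, -1.0]
grip_width: 0.0216
```

```bash
python3 - <<'E'
from h import *
rows([0.4826,0.2059,0.288],0.183,0.7)
E
```

```text
t 10.65 pos [0.4826 0.2056 0.295 ] yawY 0.1834 tilt [ 0.0002 -0.0012] q [ 3.580e-01  2.740e-01  2.131e+00 -2.000e-03  7.360e-01  1.760e-01] F [ 0.07  0.13 -0.98] T [-0.05 -0.01  0.01] w 21.6
q6 end 0.22026512038580964 n 1
[[0.7, 7.0, 0.0, -0.3, 0.03, 0.07, 0.0]]
```

Call:
play_rows:
  series:
    - [0.7,3,0,0,0,0,0]
    - [0.7,3,0,0,0,0,0]
    - [0.7,1.5,0,0,0,0,0]
    - [0.7,0,0,0,0,0,0]

```text
clock: 11.15
position: [0.4829, 0.2055, 0.2876]
tcp_rot: [0.452, 0.543, -0.452, 0.544]
wrist_force: [1.1, -0.2, -1.3]
grip_width: 0.0216
```

Call:
play_rows:
  series:
    - [0.7,1,0,0,0,0,0]
    - [0.7,0,0,0,0,0,0]

```text
clock: 11.4
position: [0.483, 0.2056, 0.2867]
tcp_rot: [0.452, 0.543, -0.452, 0.544]
wrist_force: [-0.1, -0.4, -2.3]
grip_width: 0.0215
```

Call:
play_rows:
  series:
    - [0.7,1,0,0,0,0,0]
    - [0.7,0,0,0,0,0,0]

```text
clock: 11.65
position: [0.4831, 0.2056, 0.2858]
tcp_rot: [0.452, 0.543, -0.452, 0.544]
wrist_force: [0.4, 0.8, -1.8]
grip_width: 0.0215
```

Call:
play_rows:
  series:
    - [0.7,1,0,0,0,0,0]
    - [0.7,0,0,0,0,0,0]

```text
clock: 11.9
position: [0.4833, 0.2057, 0.2858]
tcp_rot: [0.452, 0.543, -0.452, 0.544]
wrist_force: [0.6, -0.9, -1.2]
grip_width: 0.0217
```

```bash
python3 - <<'E'
from h import *
info()
p=imaging.camera_params("wrist"); im=imaging.snapshot("wrist"); cv2.imwrite("pics/w7.png",im)
cv2.imwrite("pics/s7.png",imaging.snapshot("scene")[100:240,170:350].repeat(4,0).repeat(4,1))
info()
E
```

```text
t 11.9 pos [0.4833 0.2057 0.2858] yawY 0.1831 tilt [ 0.0016 -0.0007] q [ 3.580e-01  2.920e-01  2.132e+00 -2.000e-03  7.170e-01  1.760e-01] F [ 0.63 -0.93 -1.22] T [ 0.01 -0.09  0.03] w 21.7
t 12.0 pos [0.4834 0.2057 0.2857] yawY 0.1832 tilt [ 0.0019 -0.0006] q [ 3.580e-01  2.920e-01  2.132e+00 -2.000e-03  7.170e-01  1.760e-01] F [-2.02 -0.39  5.11] T [-0.12  0.21 -0.  ] w 21.8
```

View pics/s7.png

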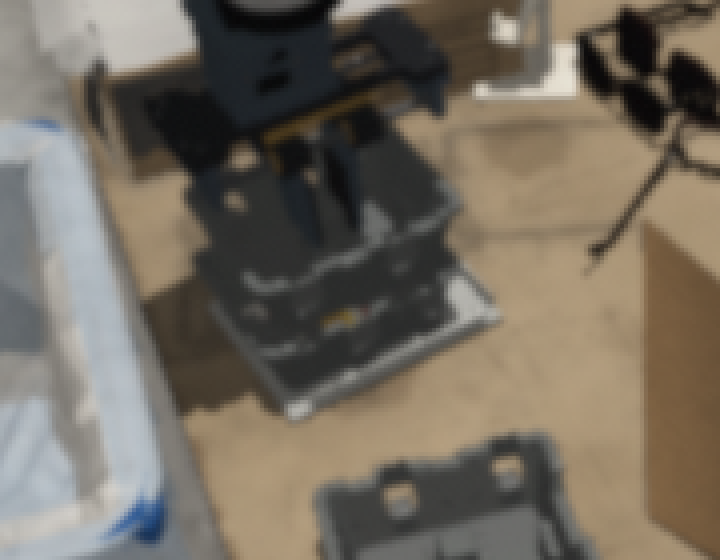

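Contact with the rim came at TCP z=0.2857, as predicted. Loosening the grip to about 25 mm, then pushing towards -x.

Call:
play_rows:
  series:
    - [0.45,0,0,0,0,0,0]
    - [0.45,0,0,0,0,0,0]
    - [0.45,0,0,0,0,0,0]
  newtons: 10

```text
clock: 12.38
position: [0.4835, 0.2058, 0.2856]
tcp_rot: [0.453, 0.543, -0.452, 0.544]
wrist_force: [0.0, 0.2, 0.2]
grip_width: 0.0249
```

```bash
cat > look.py <<'E'
import sys
from h import *
info(); n=sys.argv[1]
im=imaging.snapshot("wrist"); cv2.imwrite(f"pics/w{n}.png",im)
pickle.dump(imaging.camera_params("wrist"),open(f"pics/w{n}.p","wb"))
cv2.imwrite(f"pics/s{n}f.png",imaging.snapshot("scene"))
s=cv2.imread(f"pics/s{n}f.png")[115:215,200:310]
a=cv2.resize(s,None,fx=3.6,fy=3.6,interpolation=cv2.INTER_CUBIC); b=cv2.resize(im[90:240,150:490],None,fx=1.17,fy=2.4)
b=cv2.resize(im[90:240,150:490],(400,360),interpolation=cv2.INTER_CUBIC)
cv2.imwrite(f"pics/l{n}.png",np.hstack([cv2.convertScaleAbs(a,alpha=1.4),b]))
E
python3 look.py 8
```

```text
t 12.38 pos [0.4835 0.2058 0.2856] yawY 0.1832 tilt [ 0.0024 -0.0004] q [ 3.580e-01  2.920e-01  2.131e+00 -2.000e-03  7.160e-01  1.760e-01] F [0.03 0.17 0.25] T [-0.02 -0.09  0.  ] w 24.9
```

View pics/l8.png

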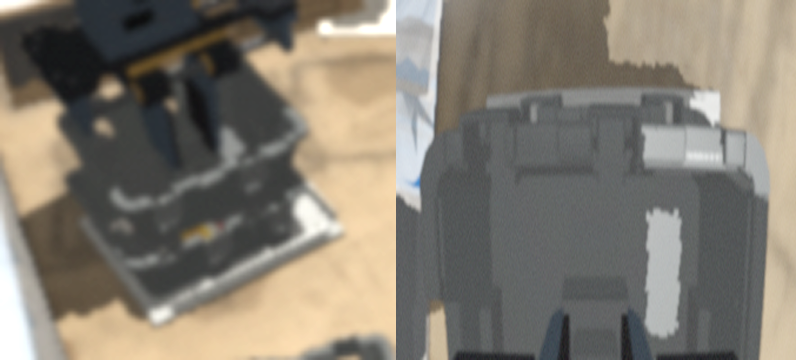

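Call:
play_rows:
  series:
    - [0.45,0,-1,0,0,0,0]
    - [0.45,0,-1,0,0,0,0]
    - [0.45,0,-1,0,0,0,0]
    - [0.45,0,0,0,0,0,0]

```text
clock: 12.98
position: [0.4803, 0.2052, 0.2856]
tcp_rot: [0.453, 0.543, -0.452, 0.544]
wrist_force: [0.1, 0.3, -0.5]
grip_width: 0.025
```

Call:
play_rows:
  series:
    - [0.45,0,-1,0,0,0,0]
    - [0.45,0,-1,0,0,0,0]
    - [0.45,0,0,0,0,0,0]

```text
clock: 13.35
position: [0.4782, 0.2048, 0.2856]
tcp_rot: [0.453, 0.543, -0.452, 0.544]
wrist_force: [-0.1, 0.4, -0.3]
grip_width: 0.0251
```

```bash
python3 look.py 9
```

```text
t 13.35 pos [0.4782 0.2048 0.2856] yawY 0.1833 tilt [ 0.0025 -0.0004] q [ 3.600e-01  2.850e-01  2.142e+00 -2.000e-03  7.130e-01  1.780e-01] F [-0.09  0.41 -0.3 ] T [-0.01 -0.12  0.  ] w 25.1
```

View pics/l9.png

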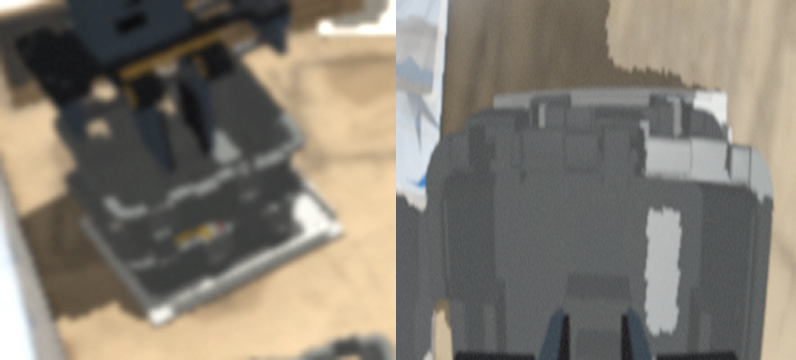

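```bash
python3 - <<'E'
from ov2 import *
for n,x in (("8",(.4835,.2058)),("9",(.4782,.2048))):
    im=cv2.imread(f"pics/w{n}.png");p=pickle.load(open(f"pics/w{n}.p","rb"))
    ov(im,p,[((*x,.183,.064),(0,255,0)),((*x,.183,.059),(255,255,0)),((.4777,.205,.183,.008),(0,0,255))],f"pics/w{n}o.png",(85,240,160,500),2.3)
a=np.vstack([cv2.imread(f"pics/w{n}o.png")[:240] for n in "89"]); cv2.imwrite("pics/w89.png",a)
E
```

```text
(no output)
```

View pics/w89.png

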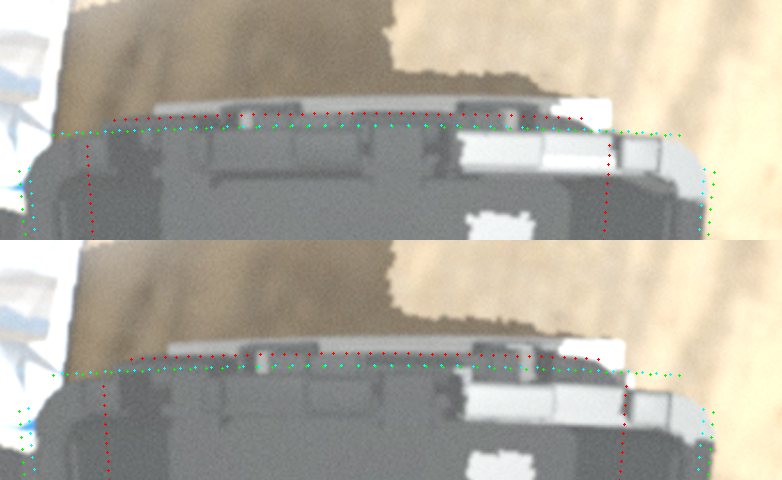

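The far rim moved about 2 mm while the side edges barely shrank, and the scene shows the -x/-y corner lower. The tray looks partly dropped and slightly tilted, so I'll push a little further.

Call:
play_rows:
  series:
    - [0.45,0,-1,0,0,0,0]
    - [0.45,0,0,0,0,0,0]

```text
clock: 13.7
position: [0.4773, 0.2046, 0.2856]
tcp_rot: [0.453, 0.543, -0.452, 0.544]
wrist_force: [-0.8, 0.6, -0.6]
grip_width: 0.0249
```

Call:
play_rows:
  series:
    - [0.45,0,-1,0,0,0,0]
    - [0.45,0,0,0,0,0,0]

```text
clock: 13.95
position: [0.4762, 0.2044, 0.2856]
tcp_rot: [0.453, 0.543, -0.452, 0.544]
wrist_force: [-0.0, -1.2, -0.0]
grip_width: 0.0253
```

```bash
python3 look.py 10; cat > cmp.py <<'E'
import sys
from ov2 import *
L=[]
for n in sys.argv[2:]:
    im=cv2.imread(f"pics/w{n}.png");p=pickle.load(open(f"pics/w{n}.p","rb")); K,Rm,t=cam("wrist",p)
    ov(im,p,[((.4777,.205,.183,.008),(0,0,255)),((.4777,.205,.183,.059),(255,255,0))],"/tmp/x.png",(85,240,160,500),2.3)
    L.append(cv2.imread("/tmp/x.png")[:240])
cv2.imwrite(sys.argv[1],np.vstack(L))
a=np.hstack([cv2.resize(cv2.convertScaleAbs(cv2.imread(f"pics/s{n}f.png")[120:215,205:305],alpha=1.5),(400,380),interpolation=cv2.INTER_CUBIC) for n in sys.argv[2:]])
cv2.imwrite(sys.argv[1].replace(".png","s.png"),a)
E
python3 cmp.py pics/c10.png 9 10
```

```text
t 13.95 pos [0.4762 0.2044 0.2856] yawY 0.1832 tilt [ 0.0026 -0.0003] q [ 3.610e-01  2.820e-01  2.146e+00 -2.000e-03  7.120e-01  1.790e-01] F [-0.02 -1.2  -0.04] T [-0.03 -0.04  0.01] w 25.3
```

View pics/c10.png

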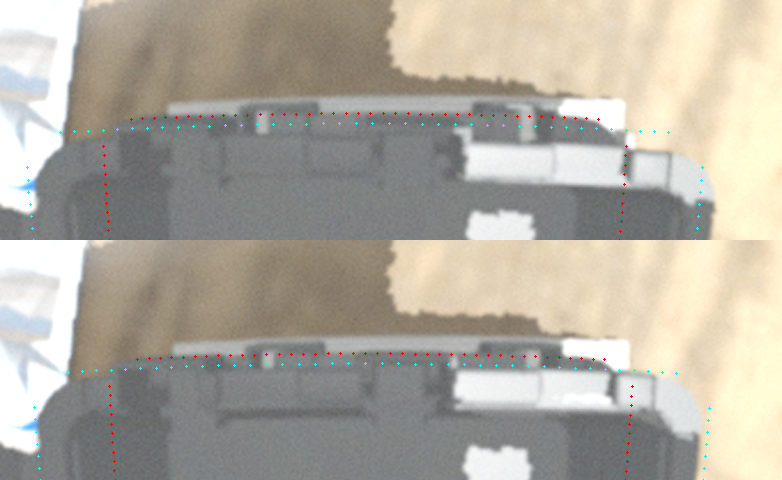

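View pics/c10s.png

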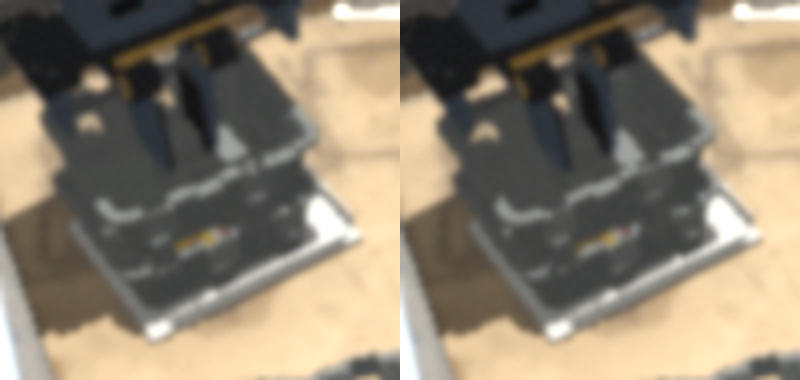

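The width shrank from 682 to 662 px, which matches a 5 mm drop, and the tray now lies on the stacked-model outline (cyan). Release, rise, and look.

Call:
play_rows:
  series:
    - [0.2,0,0.5,0,0,0,0]
    - [0,0,0,0,0,0,0]
    - [-0.1,0,0,0,0,0,0]
    - [-0.1,-10,0,0,0,0,0]
    - [-0.1,-25,0,0,0,0,0]
    - [-0.1,-40,0,0,0,0,0]
    - [-0.1,-40,0,25,0,0,0]
    - [-0.1,-15,0,25,0,0,0]

```text
clock: 15.05
position: [0.4853, 0.1552, 0.4213]
tcp_rot: [0.452, 0.543, -0.451, 0.545]
wrist_force: [0.3, -0.7, 0.2]
grip_width: 0.0501
```

Call:
play_rows:
  series:
    - [-0.1,0,-4,20,5,0,0]
    - [-0.1,0,0,5,0,0,0]
    - [-0.1,0,0,0,0,0,0]

```text
clock: 15.42
position: [0.4857, 0.1284, 0.4246]
tcp_rot: [0.477, 0.522, -0.474, 0.525]
wrist_force: [0.4, -1.2, -0.1]
grip_width: 0.0505
```

```bash
python3 look.py 11; python3 - <<'E'
from fit import *
im=cv2.imread("pics/w11.png");p=pickle.load(open("pics/w11.p","rb"))
for z0 in (.059,.064,.054):
    x,_=fit("wrist",im,p,[.478,.205,.183],z0,span=(.005,.005,.05))
x,_=fit("wrist",im,p,[.478,.205,.183],.059,span=(.005,.005,.05))
u=proj("wrist",[[x[0],x[1],.08]],p)[0].astype(int);print(u)
overlay("wrist",im,p,x,.059,"pics/o11.png",(max(0,u[1]-110),u[1]+110,u[0]-130,u[0]+130),2.7)
E
```

```text
t 15.43 pos [0.4857 0.1284 0.4246] yawY 0.0971 tilt [0.006 0.   ] q [ 2.120e-01  3.500e-02  2.117e+00 -1.000e-03  9.840e-01  1.160e-01] F [ 0.36 -1.23 -0.11] T [-0.01 -0.06 -0.02] w 50.5
wrist [0.4774 0.2039 0.1858] -0.5624
wrist [0.477  0.2044 0.1866] -0.5444
wrist [0.4714 0.2025 0.2032] -0.4864
wrist [0.4774 0.2039 0.1858] -0.5624
[316 117]
```

View pics/o11.png

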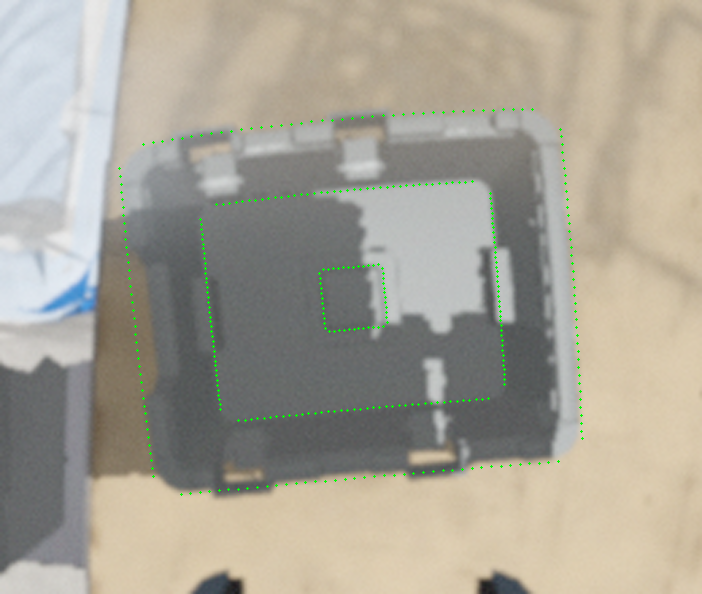

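Clearly stacked: the best fit is at z0=59 mm, (0.4774,0.2039), yaw 0.186, level. Now tray_a at about (0.4806,-0.046), yaw -0.106.

```bash
python3 - <<'E'
from h import *
rows([0.4806,-0.046,0.31],-0.106,-0.1)
E
```

```text
t 15.53 pos [0.4857 0.1288 0.4244] yawY 0.0972 tilt [ 0.0055 -0.0001] q [ 2.130e-01  3.600e-02  2.117e+00 -1.000e-03  9.840e-01  1.170e-01] F [-0.23  0.53  0.09] T [-0.02 -0.15  0.01] w 50.1
q6 end 0.010576993886550437 n 4
[[-0.1, 28.6, -5.7, 43.4, 2.91, 0.03, -0.32], [-0.1, 28.6, -3.3, 43.6, 2.91, 0.0, 0.0], [-0.1, 28.6, -1.1, 43.7, 2.91, 0.0, 0.0], [-0.1, 28.6, 1.1, 43.7, 2.91, 0.0, 0.0]]
```

Call:
play_rows:
  series:
    - [-0.1,20,-6,44,2.9,0,-0.3]
    - [-0.1,29,-3,44,2.9,0,0]
    - [-0.1,29,-1,40,2.9,0,0]
    - [-0.1,20,1,25,2.5,0,0]
    - [-0.1,5,0,5,0,0,0]
    - [-0.1,0,0,0,0,0,0]

```text
clock: 16.27
position: [0.4821, -0.03, 0.3183]
tcp_rot: [0.523, 0.476, -0.523, 0.476]
wrist_force: [0.5, -0.5, -0.2]
grip_width: 0.0501
```

```bash
python3 - <<'E'
from h import *
rows([0.4806,-0.046,0.28],-0.106,-0.1)
E
```

```text
t 16.27 pos [ 0.4821 -0.03    0.3183] yawY -0.0935 tilt [-0.0002  0.0008] q [-1.110e-01  1.720e-01  2.205e+00  1.000e-03  7.650e-01 -1.800e-02] F [ 0.46 -0.51 -0.2 ] T [-0.01 -0.12  0.01] w 50.1
q6 end 0.010576993886550437 n 1
[[-0.1, 38.3, -0.0, 16.1, 0.72, -0.05, 0.02]]
```

Call:
play_rows:
  series:
    - [-0.1,15,0,16,0.7,0,0]
    - [-0.1,20,0,0,0,0,0]
    - [-0.1,0,0,0,0,0,0]

```text
clock: 16.65
position: [0.4812, -0.0457, 0.2829]
tcp_rot: [0.526, 0.473, -0.524, 0.474]
wrist_force: [0.1, 0.1, 0.4]
grip_width: 0.05
```

```bash
python3 - <<'E'
from h import *
rows([0.4806,-0.046,0.2215],-0.106,-0.1)
from ov2 import *
p=imaging.camera_params("wrist"); im=imaging.snapshot("wrist"); cv2.imwrite("pics/w12.png",im); pickle.dump(p,open("pics/w12.p","wb"))
im=im.copy()
for q in proj("wrist",model()[0]@R.from_euler('z',-.106).as_matrix().T+[.4806,-.046,0],p): cv2.circle(im,(int(q[0]),int(q[1])),1,(0,255,0),-1)
cv2.imwrite("pics/w12o.png",cv2.resize(im[100:300,170:470],None,fx=2.6,fy=2.6,interpolation=cv2.INTER_CUBIC))
E
```

```text
t 16.65 pos [ 0.4812 -0.0457  0.2829] yawY -0.1023 tilt [0.0025 0.0005] q [-1.430e-01  2.390e-01  2.213e+00  1.000e-03  6.870e-01 -4.200e-02] F [0.13 0.08 0.42] T [-0.05 -0.12 -0.03] w 50.0
q6 end 0.010576993886550437 n 2
[[-0.1, 30.7, -0.4, 0.2, 0.11, -0.04, -0.14], [-0.1, 30.7, -0.3, 0.2, 0.11, 0.0, 0.0]]
```

View pics/w12o.png

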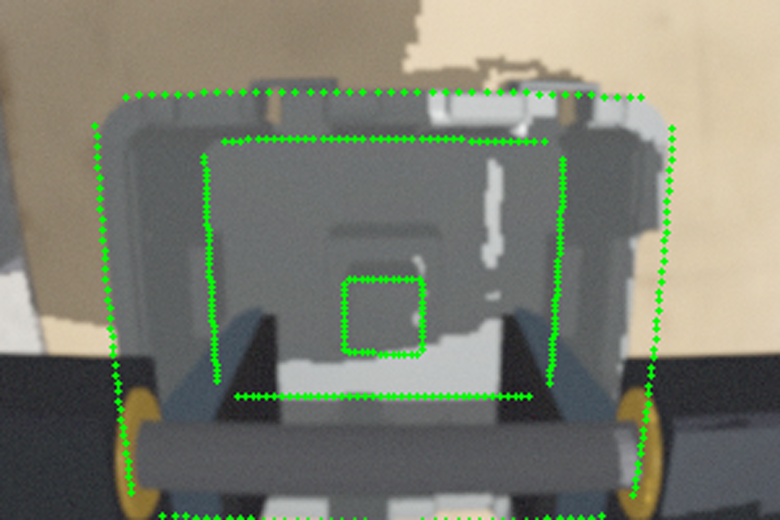

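The overlay fits, with the post centred between the fingers. Descending.

Call:
play_rows:
  series:
    - [-0.1,20,-0.5,0,0.1,0,-0.1]
    - [-0.1,20,-0.5,0,0.1,0,0]
    - [-0.1,12,0,0,0,0,0]
    - [-0.1,6,0,0,0,0,0]
    - [-0.1,0,0,0,0,0,0]

```text
clock: 17.32
position: [0.4826, -0.0456, 0.2273]
tcp_rot: [0.527, 0.472, -0.524, 0.475]
wrist_force: [0.5, -0.5, 1.1]
grip_width: 0.05
```

```bash
python3 - <<'E'
from h import *
rows([0.4806,-0.046,0.2215],-0.106,-0.1)
E
```

```text
t 17.32 pos [ 0.4826 -0.0456  0.2273] yawY -0.1041 tilt [ 0.0072 -0.0003] q [-1.420e-01  3.530e-01  2.214e+00  1.000e-03  5.670e-01 -3.900e-02] F [ 0.46 -0.55  1.15] T [-0.05 -0.06 -0.06] w 50.0
q6 end 0.010576993886550437 n 1
[[-0.1, 5.8, -2.0, 0.6, 0.11, -0.03, -0.41]]
```

Call:
play_rows:
  series:
    - [-0.1,5.5,-2,0.5,0.1,0,-0.4]
    - [-0.1,0,0,0,0,0,0]
    - [0.3,0,0,0,0,0,0]
    - [0.7,0,0,0,0,0,0]
    - [0.7,0,0,0,0,0,0]
  newtons: 15

```text
clock: 17.95
position: [0.481, -0.046, 0.2227]
tcp_rot: [0.526, 0.472, -0.525, 0.473]
wrist_force: [-1.6, 0.3, -0.4]
grip_width: 0.0227
```

```bash
python3 - <<'E'
from h import *
info()
E
```

```text
t 17.95 pos [ 0.481  -0.046   0.2227] yawY -0.1059 tilt [0.0018 0.0002] q [-1.440e-01  3.620e-01  2.216e+00  1.000e-03  5.620e-01 -3.800e-02] F [-1.6   0.33 -0.43] T [0.01 0.17 0.03] w 22.7
```

Call:
play_rows:
  series:
    - [0.7,0,0,0,0,0,0]
    - [0.7,-10,0,0,0,0,0]
    - [0.7,-25,0,0,0,0,0]
    - [0.7,-35,0,0,0,0,0]
    - [0.7,-35,0,0,0,0,0]
    - [0.7,-35,-10,0,0,0,0]
    - [0.7,-25,-10,0,-5,0,0]
    - [0.7,-5,0,0,-9,0,0]
  newtons: 30

```text
clock: 18.95
position: [0.4592, -0.0436, 0.4011]
tcp_rot: [0.463, 0.534, -0.462, 0.535]
wrist_force: [-1.1, -0.1, -2.0]
grip_width: 0.0218
```

Call:
play_rows:
  series:
    - [0.7,0,0,0,-9.5,0,0]
    - [0.7,0,0,0,-9.5,0,0]
    - [0.7,0,0,0,-9.5,0,0]
    - [0.7,0,0,0,-9.5,0,0]
    - [0.7,0,0,0,-9.5,0,0]
    - [0.7,0,0,0,-9.5,0,0]
    - [0.7,0,0,0,-9.5,0,0]

```text
clock: 19.82
position: [0.4571, -0.0433, 0.4058]
tcp_rot: [0.08, 0.701, -0.08, 0.704]
wrist_force: [-0.1, -0.8, -2.4]
grip_width: 0.0218
```

```bash
python3 - <<'E'
from h import *
rows([0.46,0.08,0.41],2.4,0.7)
E
```

```text
t 19.82 pos [ 0.4571 -0.0433  0.4058] yawY 1.3442 tilt [ 0.005  -0.0002] q [-1.450e-01 -1.600e-02  2.208e+00  1.000e-03  9.450e-01 -1.490e+00] F [-0.08 -0.79 -2.39] T [ 0.01 -0.12 -0.03] w 21.8
q6 end -2.227809185477061 n 7
[[0.7, -0.6, 17.3, -3.5, -8.64, 0.29, -0.03], [0.7, -0.6, 17.6, -0.9, -8.64, 0.0, 0.0], [0.7, -0.6, 17.5, 1.7, -8.64, 0.0, 0.0], [0.7, -0.6, 17.1, 4.4, -8.64, 0.0, 0.0], [0.7, -0.6, 16.2, 6.9, -8.64, 0.0, 0.0], [0.7, -0.6, 15.0, 9.2, -8.64, 0.0, 0.0], [0.7, -0.6, 13.4, 11.4, -8.64, 0.0, 0.0]]
```

Call:
play_rows:
  series:
    - [0.7,0,17,-3,-9,0.3,0]
    - [0.7,0,17.5,-1,-9,0,0]
    - [0.7,0,17.5,1.5,-9,0,0]
    - [0.7,0,17,4.5,-9,0,0]
    - [0.7,0,16,7,-9,0,0]
    - [0.7,0,15,9,-9,0,0]
    - [0.7,0,13,11,-9,0,0]

```text
clock: 20.7
position: [0.4539, 0.0815, 0.4095]
tcp_rot: [-0.31, 0.635, 0.31, 0.636]
wrist_force: [0.5, 0.7, -1.5]
grip_width: 0.0219
```

```bash
python3 - <<'E'
from h import *
rows([0.4774,0.2039,0.39],0.186+np.pi-2*np.pi,0.7,n=1)
s,M=info()
y=np.arctan2(M[1,1],M[0,1]); print(y)
rows([0.4774,0.2039,0.385],0.186+np.pi,0.7,psi0=y)
E
```

```text
t 20.7 pos [0.4539 0.0815 0.4095] yawY 2.4794 tilt [0.0011 0.0006] q [ 1.270e-01 -1.700e-02  2.201e+00  1.000e-03  9.560e-01 -2.353e+00] F [ 0.46  0.66 -1.51] T [ 0.18 -0.07 -0.01] w 21.9
q6 end 3.35924503239012 n 1
[[0.7, 19.6, 56.8, 110.9, -48.6, 0.05, 0.06]]
t 20.7 pos [0.4539 0.0815 0.4095] yawY 2.4794 tilt [0.0011 0.0006] q [ 1.270e-01 -1.700e-02  2.201e+00  1.000e-03  9.560e-01 -2.353e+00] F [ 0.46  0.66 -1.51] T [ 0.18 -0.07 -0.01] w 21.9
2.479370457509766
t 20.7 pos [0.4539 0.0815 0.4095] yawY 2.4794 tilt [0.0011 0.0006] q [ 1.270e-01 -1.700e-02  2.201e+00  1.000e-03  9.560e-01 -2.353e+00] F [ 0.46  0.66 -1.51] T [ 0.18 -0.07 -0.01] w 21.9
q6 end -2.9239402747894663 n 5
[[0.7, 4.9, 11.4, 22.2, -9.72, 0.0, 0.0], [0.7, 4.9, 7.4, 23.8, -9.72, 0.0, 0.0], [0.7, 4.9, 3.3, 24.7, -9.72, 0.0, 0.0], [0.7, 4.9, -0.9, 24.9, -9.72, 0.0, 0.0], [0.7, 4.9, -5.1, 24.4, -9.72, 0.0, 0.0]]
```

Call:
play_rows:
  series:
    - [0.7,4,11,22,-9.5,0,0]
    - [0.7,4,7,24,-9.5,0,0]
    - [0.7,4,3,24,-9.5,0,0]
    - [0.7,4,0,20,-8,0,0]
    - [0.7,2,0,10,-4,0,0]
    - [0.7,0,0,4,-2,0,0]
    - [0.7,0,0,0,0,0,0]

```text
clock: 21.58
position: [0.4698, 0.1915, 0.3945]
tcp_rot: [0.527, -0.472, -0.526, -0.473]
wrist_force: [-0.4, 0.2, -2.7]
grip_width: 0.0216
```

```bash
python3 - <<'E'
from h import *
s,M=info()
y=np.arctan2(M[1,1],M[0,1])%(2*np.pi)
rows([0.4774,0.2039,0.385],0.186+np.pi,0.7,psi0=y,n=1)
E
python3 look.py 13
```

```text
t 21.57 pos [0.4698 0.1915 0.3945] yawY -3.0345 tilt [0.0026 0.0009] q [ 0.341  0.086  2.126  0.     0.927 -2.908] F [-0.41  0.21 -2.75] T [ 0.12 -0.02  0.01] w 21.6
t 21.57 pos [0.4698 0.1915 0.3945] yawY -3.0345 tilt [0.0026 0.0009] q [ 0.341  0.086  2.126  0.     0.927 -2.908] F [-0.41  0.21 -2.75] T [ 0.12 -0.02  0.01] w 21.6
q6 end -2.9239402747894663 n 1
[[0.7, 9.5, -8.8, 11.5, -4.52, 0.0, 0.0]]
t 21.57 pos [0.4698 0.1915 0.3945] yawY -3.0345 tilt [0.0026 0.0009] q [ 0.341  0.086  2.126  0.     0.927 -2.908] F [-0.41  0.21 -2.75] T [ 0.12 -0.02  0.01] w 21.6
```

View pics/w13.png

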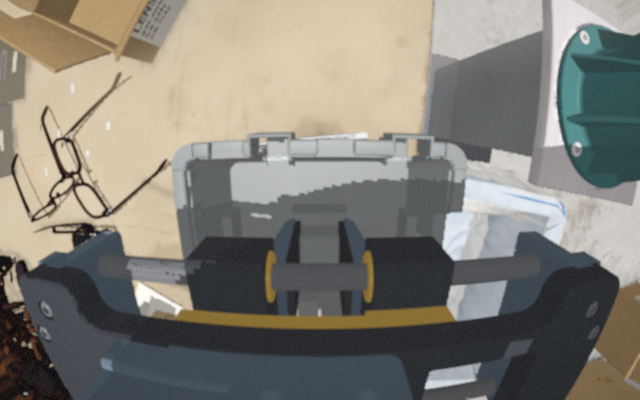

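```bash
python3 - <<'E'
from h import *
s,M=info()
y=np.arctan2(M[1,1],M[0,1])%(2*np.pi)
rows([0.4720,0.2320,0.37],0.186+np.pi,0.7,psi0=y,n=1)
E
```

```text
t 21.68 pos [0.4699 0.1912 0.3945] yawY -3.0354 tilt [0.0026 0.0009] q [ 0.341  0.086  2.126  0.     0.927 -2.907] F [-0.05 -0.92 -2.17] T [ 0.13  0.   -0.02] w 21.7
t 21.68 pos [0.4699 0.1912 0.3945] yawY -3.0354 tilt [0.0026 0.0009] q [ 0.341  0.086  2.126  0.     0.927 -2.907] F [-0.05 -0.92 -2.17] T [ 0.13  0.   -0.02] w 21.7
q6 end -2.870747660743796 n 1
[[0.7, 24.5, -6.4, 40.3, -4.58, 0.0, 0.0]]
```

Call:
play_rows:
  series:
    - [0.7,10,-3,20,-2.3,0,0]
    - [0.7,10,-2,18,-2.2,0,0]
    - [0.7,4,0,0,0,0,0]
    - [0.7,0,0,0,0,0,0]

```text
clock: 22.18
position: [0.4701, 0.2318, 0.3686]
tcp_rot: [0.545, -0.45, -0.544, -0.451]
wrist_force: [-0.0, 0.0, -2.5]
grip_width: 0.0216
```

```bash
python3 look.py 14; python3 - <<'E'
from ov2 import *
s=st();x=s["position"]; M=R.from_quat(s["tcp_rot"]).as_matrix(); yaw=np.arctan2(M[1,1],M[0,1])
im=cv2.imread("pics/w14.png");p=pickle.load(open("pics/w14.p","rb"))
ov(im,p,[((x[0],x[1],yaw,x[2]-.2227),(0,255,0)),((.4774,.2039,.186,.059),(0,0,255))],"pics/w14o.png",(85,240,160,500),2.3)
E
```

```text
t 22.18 pos [0.4701 0.2318 0.3686] yawY -2.9533 tilt [0.0021 0.0006] q [ 0.414  0.153  2.107 -0.     0.879 -2.916] F [-0.01  0.02 -2.52] T [ 0.12  0.03 -0.11] w 21.6
```

View pics/w14o.png

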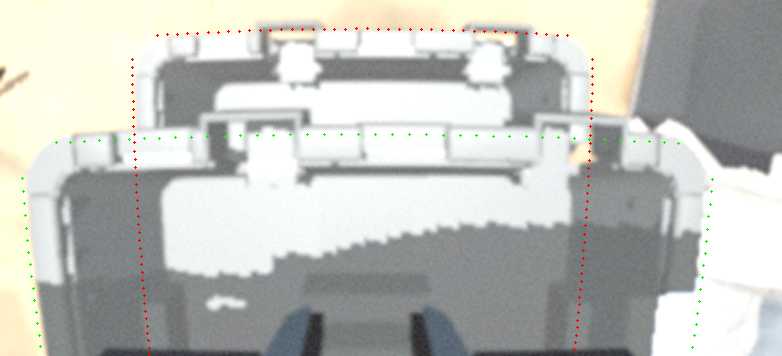

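Same way round is confirmed: the channel positions correspond. x is symmetric. The held tray's far rim is about 2 mm outside the nominal line, so I'll measure that more finely.

```bash
python3 - <<'E'
from ov2 import *
s=st();x=s["position"]; M=R.from_quat(s["tcp_rot"]).as_matrix(); yaw=np.arctan2(M[1,1],M[0,1])
p=pickle.load(open("pics/w14.p","rb"))
im=cv2.imread("pics/w14.png")
ov(im,p,[((x[0],x[1],yaw,x[2]-.2227),(0,255,0)),((.4774,.2039,.186,.059),(0,0,255))],"pics/w14z.png",(92,155,205,405),4)
g=cv2.GaussianBlur(cv2.cvtColor(im,cv2.COLOR_BGR2GRAY).astype(np.float32),(0,0),.8)
def edge(xc,yc,yw,z0,xs):
    for X in xs:
        out=[]
        ys=np.arange(-.070,-.055,.0002) if abs(yw)<1 else np.arange(.055,.070,.0002)
        P=np.stack([np.full_like(ys,X),ys,np.full_like(ys,.056)],1)@R.from_euler('z',yw).as_matrix().T+[xc,yc,z0]
        u=proj("wrist",P,p); v=map_coordinates(g,[u[:,1],u[:,0]],order=1); d=np.gradient(v); k=np.argmax(np.abs(d)); print(X,round(ys[k]*1000,1),round(float(d[k]),1))
print("held");edge(x[0],x[1],yaw,x[2]-.2227,[.06,.03,.022,.0,-.04,-.06,-.055])
print("low");edge(.4774,.2039,.186,.059,[.06,.04,.0,.01,-.005,-.055,-.06])
E
```

```text
held
0.06 66.4 -10.2
0.03 65.0 -9.8
0.022 56.4 10.2
0.0 56.6 12.2
-0.04 56.6 13.0
-0.06 56.8 6.4
-0.055 56.0 8.4
low
0.06 -55.8 -5.3
0.04 -55.0 -3.3
0.0 -55.2 -4.0
0.01 -56.6 -3.5
-0.005 -55.0 -5.3
-0.055 -65.6 -3.4
-0.06 -56.6 -4.3
```

View pics/w14z.png

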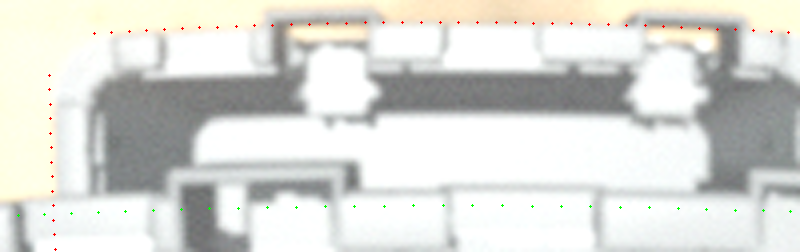

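```bash
python3 - <<'E'
from h import *
s,M=info()
y=np.arctan2(M[1,1],M[0,1])%(2*np.pi)
rows([0.4771,0.2058,0.352],0.186+np.pi,0.7,psi0=y,n=1)
E
```

```text
t 22.27 pos [0.4702 0.2316 0.3691] yawY -2.9539 tilt [0.0028 0.001 ] q [ 0.413  0.152  2.107 -0.     0.88  -2.916] F [-0.89 -0.62 -1.63] T [0.19 0.   0.04] w 21.5
t 22.27 pos [0.4702 0.2316 0.3691] yawY -2.9539 tilt [0.0028 0.001 ] q [ 0.413  0.152  2.107 -0.     0.88  -2.916] F [-0.89 -0.62 -1.63] T [0.19 0.   0.04] w 21.5
q6 end -2.9203506656728817 n 1
[[0.7, 17.1, -1.9, -26.6, 0.09, 0.0, 0.0]]
```

Call:
play_rows:
  series:
    - [0.7,4,-1,-14,0.1,0,0]
    - [0.7,5,-1,-12,0,0,0]
    - [0.7,7,0,0,0,0,0]
    - [0.7,0,0,0,0,0,0]

```text
clock: 22.78
position: [0.4777, 0.2034, 0.3523]
tcp_rot: [0.544, -0.451, -0.543, -0.453]
wrist_force: [-1.0, -0.5, -1.5]
grip_width: 0.0219
```

```bash
python3 - <<'E'
from h import *
s,M=info()
y=np.arctan2(M[1,1],M[0,1])%(2*np.pi)
d=M.T@(np.array([.4771,.2058,.342])-s["position"])*1000; rv=R.from_matrix(M.T@down(.186+np.pi)).as_rotvec(degrees=True); print(d.round(2),rv.round(2))
E
```

```text
t 22.77 pos [0.4777 0.2034 0.3523] yawY -2.9577 tilt [0.0034 0.0011] q [ 0.358  0.17   2.124 -0.     0.844 -2.968] F [-1.02 -0.48 -1.49] T [ 0.11 -0.01  0.01] w 21.9
[10.32  0.23  2.42] [-0.12  0.03  0.2 ]
```

Call:
play_rows:
  series:
    - [0.7,2,0,2.5,-0.1,0,0.2]
    - [0.7,5,0,0,0,0,0]
    - [0.7,3,0,0,0,0,0]
    - [0.7,0,0,0,0,0,0]

```text
clock: 23.28
position: [0.4772, 0.2066, 0.3417]
tcp_rot: [-0.544, 0.451, 0.545, 0.451]
wrist_force: [0.8, -0.8, -3.1]
grip_width: 0.0214
```

```bash
cat > d.py <<'E'
import sys
from h import *
s,M=info()
t=[float(v) for v in sys.argv[1:4]]
d=M.T@(np.array(t)-s["position"])*1000; rv=R.from_matrix(M.T@down(.186+np.pi)).as_rotvec(degrees=True); print(d.round(2),rv.round(2))
E
python3 d.py .4771 .2058 .338; python3 look.py 15
```

```text
t 23.27 pos [0.4772 0.2066 0.3417] yawY -2.9552 tilt [-0.0002  0.0005] q [ 3.640e-01  1.890e-01  2.126e+00  1.000e-03  8.270e-01 -2.965e+00] F [ 0.83 -0.78 -3.11] T [ 0.17  0.   -0.02] w 21.4
[ 3.67  0.23 -0.74] [ 0.02  0.03 -0.01]
t 23.27 pos [0.4772 0.2066 0.3417] yawY -2.9552 tilt [-0.0002  0.0005] q [ 3.640e-01  1.890e-01  2.126e+00  1.000e-03  8.270e-01 -2.965e+00] F [ 0.83 -0.78 -3.11] T [ 0.17  0.   -0.02] w 21.4
```

View pics/l15.png

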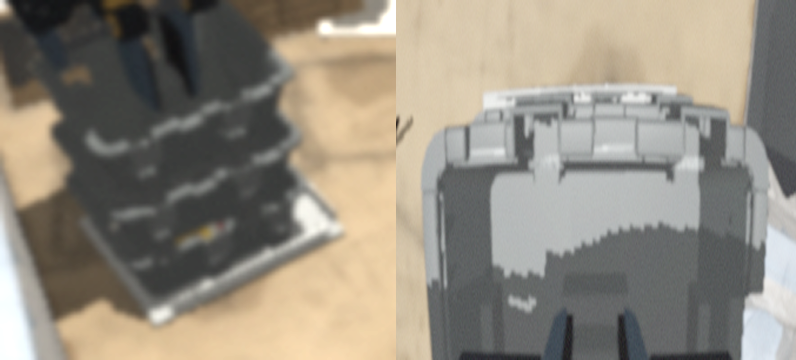

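Call:
play_rows:
  series:
    - [0.7,2,0,-0.7,0,0,0]
    - [0.7,1,0,0,0,0,0]
    - [0.7,1,0,0,0,0,0]
    - [0.7,0,0,0,0,0,0]

```text
clock: 23.88
position: [0.4775, 0.2058, 0.3379]
tcp_rot: [-0.544, 0.451, 0.544, 0.452]
wrist_force: [-0.5, -0.5, -1.8]
grip_width: 0.0219
```

Call:
play_rows:
  series:
    - [0.7,1,0,0,0,0,0]
    - [0.7,0,0,0,0,0,0]

```text
clock: 24.12
position: [0.4775, 0.2058, 0.3368]
tcp_rot: [-0.544, 0.451, 0.544, 0.452]
wrist_force: [-0.3, -0.1, -0.3]
grip_width: 0.0217
```

```bash
python3 d.py .4771 .2058 .335
```

```text
t 24.12 pos [0.4775 0.2058 0.3368] yawY -2.9554 tilt [0.0005 0.0008] q [ 3.620e-01  1.960e-01  2.128e+00  1.000e-03  8.160e-01 -2.966e+00] F [-0.31 -0.15 -0.31] T [ 0.12  0.04 -0.02] w 21.7
[1.83 0.37 0.04] [0.01 0.04 0.04]
```

Call:
play_rows:
  series:
    - [0.7,1,0,0,0,0,0]
    - [0.7,0,0,0,0,0,0]

```text
clock: 24.38
position: [0.4775, 0.2058, 0.3358]
tcp_rot: [-0.544, 0.451, 0.544, 0.452]
wrist_force: [-0.1, 0.6, -1.3]
grip_width: 0.0218
```

```bash
python3 d.py .4771 .2058 .335
```

```text
t 24.38 pos [0.4775 0.2058 0.3358] yawY -2.9554 tilt [0.0006 0.0008] q [ 3.620e-01  1.980e-01  2.129e+00  1.000e-03  8.140e-01 -2.966e+00] F [-0.08  0.61 -1.3 ] T [ 0.11 -0.   -0.01] w 21.8
[0.8  0.41 0.04] [0.01 0.04 0.04]
```

Call:
play_rows:
  series:
    - [0.7,1,0,0,0,0,0]
    - [0.7,1,0,0,0,0,0]
    - [0.7,0,0,0,0,0,0]

```text
clock: 24.75
position: [0.4775, 0.2058, 0.3337]
tcp_rot: [-0.544, 0.451, 0.544, 0.452]
wrist_force: [-0.5, 0.0, -1.9]
grip_width: 0.022
```

```bash
python3 d.py .4771 .2058 .335; python3 look.py 16
```

```text
t 24.75 pos [0.4775 0.2058 0.3337] yawY -2.9553 tilt [0.0006 0.0008] q [ 3.620e-01  2.020e-01  2.129e+00  1.000e-03  8.100e-01 -2.966e+00] F [-0.47  0.05 -1.9 ] T [ 0.15  0.02 -0.02] w 22.0
[-1.35  0.4   0.04] [0.02 0.04 0.04]
t 24.75 pos [0.4775 0.2058 0.3337] yawY -2.9553 tilt [0.0006 0.0008] q [ 3.620e-01  2.020e-01  2.129e+00  1.000e-03  8.100e-01 -2.966e+00] F [-0.47  0.05 -1.9 ] T [ 0.15  0.02 -0.02] w 22.0
```

View pics/l16.png

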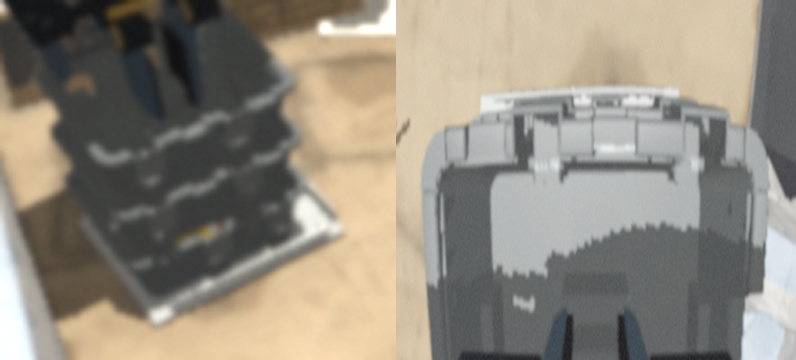

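The tray is 4 mm below rim contact and its full weight still hangs on the wrist, so the feet are in the channels. Continuing to lower.

Call:
play_rows:
  series:
    - [0.7,2,0,0,0,0,0]
    - [0.7,2,0,0,0,0,0]
    - [0.7,2,0,0,0,0,0]
    - [0.7,0,0,0,0,0,0]

```text
clock: 25.35
position: [0.4775, 0.2058, 0.3272]
tcp_rot: [-0.544, 0.451, 0.544, 0.452]
wrist_force: [0.3, -0.0, -1.5]
grip_width: 0.0217
```

Call:
play_rows:
  series:
    - [0.7,2,0,0,0,0,0]
    - [0.7,2,0,0,0,0,0]
    - [0.7,2,0,0,0,0,0]
    - [0.7,0,0,0,0,0,0]

```text
clock: 25.85
position: [0.4775, 0.2059, 0.3208]
tcp_rot: [-0.544, 0.451, 0.544, 0.452]
wrist_force: [0.3, 0.0, -1.7]
grip_width: 0.0221
```

```bash
python3 d.py .4771 .2058 .308
```

```text
t 25.85 pos [0.4775 0.2059 0.3208] yawY -2.9553 tilt [0.0006 0.0008] q [ 3.620e-01  2.230e-01  2.134e+00  1.000e-03  7.840e-01 -2.966e+00] F [ 0.29  0.01 -1.66] T [0.18 0.01 0.01] w 22.1
[1.279e+01 4.300e-01 1.000e-02] [0.02 0.04 0.04]
```

Call:
play_rows:
  series:
    - [0.7,2,0,0,0,0,0]
    - [0.7,2,0,0,0,0,0]
    - [0.7,2,0,0,0,0,0]
    - [0.7,1.5,0,0,0,0,0]
    - [0.7,0,0,0,0,0,0]

```text
clock: 26.48
position: [0.4775, 0.2059, 0.3127]
tcp_rot: [-0.544, 0.451, 0.544, 0.452]
wrist_force: [-0.1, 0.4, -1.8]
grip_width: 0.0218
```

Call:
play_rows:
  series:
    - [0.7,1,0,0,0,0,0]
    - [0.7,1,0,0,0,0,0]
    - [0.7,0,0,0,0,0,0]

```text
clock: 26.85
position: [0.4776, 0.2059, 0.3107]
tcp_rot: [0.544, -0.451, -0.544, -0.452]
wrist_force: [-0.4, 1.1, -2.5]
grip_width: 0.022
```

```bash
python3 d.py .4771 .2058 .308
```

```text
t 26.85 pos [0.4776 0.2059 0.3107] yawY -2.9553 tilt [0.0007 0.0008] q [ 3.620e-01  2.400e-01  2.136e+00  1.000e-03  7.640e-01 -2.966e+00] F [-0.42  1.08 -2.46] T [ 0.12 -0.03 -0.01] w 22.0
[2.68 0.46 0.01] [0.01 0.04 0.05]
```

Call:
play_rows:
  series:
    - [0.7,1,0,0,0,0,0]
    - [0.7,1,0,0,0,0,0]
    - [0.7,0,0,0,0,0,0]

```text
clock: 27.22
position: [0.4776, 0.2059, 0.3086]
tcp_rot: [0.544, -0.451, -0.544, -0.452]
wrist_force: [-0.2, -0.0, -2.1]
grip_width: 0.0218
```

Call:
play_rows:
  series:
    - [0.45,0,0,0,0,0,0]
    - [0.45,0,0,0,0,0,0]
    - [0.45,0,0,0,0,0,0]

```text
clock: 27.6
position: [0.4778, 0.206, 0.3089]
tcp_rot: [0.544, -0.451, -0.544, -0.452]
wrist_force: [-0.4, -0.3, -0.1]
grip_width: 0.0249
```

```bash
python3 look.py 17; python3 - <<'E'
from ov2 import *
im=cv2.imread("pics/w17.png");p=pickle.load(open("pics/w17.p","rb"))
ov(im,p,[((.4774,.2039,.186,.085),(0,255,0)),((.4774,.2039,.186,.059),(0,0,255))],"pics/w17o.png",(85,240,160,500),2.3)
E
```

```text
t 27.6 pos [0.4778 0.206  0.3089] yawY -2.9553 tilt [0.0015 0.0011] q [ 3.620e-01  2.440e-01  2.136e+00  1.000e-03  7.600e-01 -2.966e+00] F [-0.45 -0.26 -0.09] T [0.13 0.03 0.01] w 24.9
```

View pics/w17o.png

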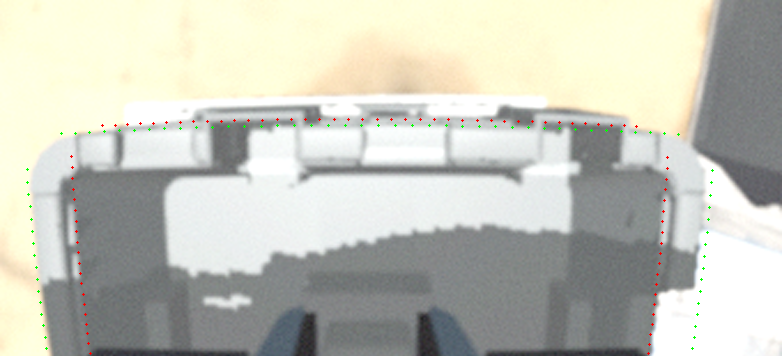

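View pics/l17.png

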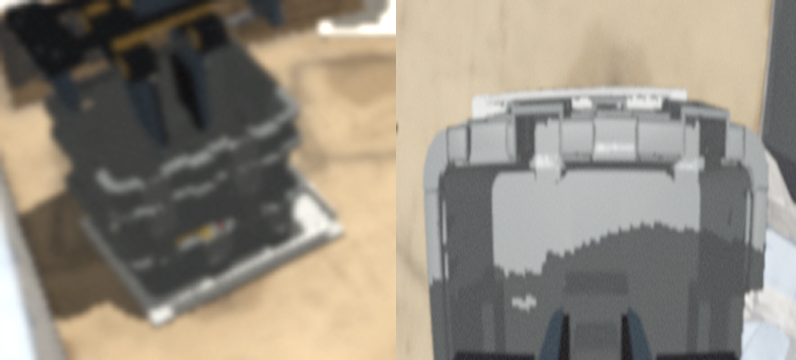

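The nested model (green, z0=85 mm) matches the rim. Release, rise, and inspect from the side.

Call:
play_rows:
  series:
    - [0.2,0,0,0,0,0,0]
    - [0,0,0,0,0,0,0]
    - [-0.1,0,0,0,0,0,0]
    - [-0.1,-8,0,0,0,0,0]
    - [-0.1,-20,0,0,0,0,0]
    - [-0.1,-35,0,0,0,0,0]
    - [-0.1,-40,0,-10,0,0,0]
    - [-0.1,-15,0,-25,2,0,0]

```text
clock: 28.7
position: [0.4838, 0.1716, 0.4315]
tcp_rot: [-0.537, 0.46, 0.537, 0.461]
wrist_force: [0.4, 0.3, -0.2]
grip_width: 0.0504
```

Call:
play_rows:
  series:
    - [-0.1,0,0,-25,4,0,0]
    - [-0.1,0,0,-20,4,0,0]
    - [-0.1,0,0,0,0,0,0]

```text
clock: 29.08
position: [0.4895, 0.1248, 0.4352]
tcp_rot: [0.503, -0.496, -0.501, -0.5]
wrist_force: [-0.2, 1.4, -0.2]
grip_width: 0.0502
```

```bash
python3 look.py 18; python3 - <<'E'
from fit import *
im=cv2.imread("pics/w18.png");p=pickle.load(open("pics/w18.p","rb"))
for z0 in (.075,.080,.085,.090,.095):
    x,_=fit("wrist",im,p,[.478,.204,.183],z0,span=(.004,.004,.05))
x,_=fit("wrist",im,p,[.478,.204,.183],.085,span=(.005,.005,.05))
u=proj("wrist",[[x[0],x[1],.1]],p)[0].astype(int);print(u)
overlay("wrist",im,p,x,.085,"pics/o18.png",(max(0,u[1]-110),u[1]+110,u[0]-130,u[0]+130),2.7)
sc=imaging.snapshot("scene"); tp=imaging.snapshot("top"); cv2.imwrite("pics/s19.png",sc); cv2.imwrite("pics/t19.png",tp)
cv2.imwrite("pics/st19.png",np.hstack([cv2.resize(sc[110:220,200:310],(400,400),interpolation=cv2.INTER_CUBIC),cv2.resize(tp[185:285,180:280],(400,400),interpolation=cv2.INTER_CUBIC)]))
E
```

```text
t 29.07 pos [0.4895 0.1248 0.4352] yawY -3.1337 tilt [0.0048 0.0015] q [ 2.030e-01  2.600e-02  2.104e+00  1.000e-03  1.006e+00 -2.946e+00] F [-0.24  1.36 -0.24] T [ 0.2  -0.01 -0.  ] w 50.2
wrist [0.4769 0.2006 0.3055] -0.3665
wrist [0.4773 0.2025 0.209 ] -0.377
wrist [0.4785 0.1955 0.2336] -0.363
wrist [0.4793 0.2009 0.002 ] -0.4505
wrist [0.4778 0.1982 0.0084] -0.4375
wrist [0.4771 0.1997 0.1781] -0.3711
[330 257]
```

View pics/o18.png

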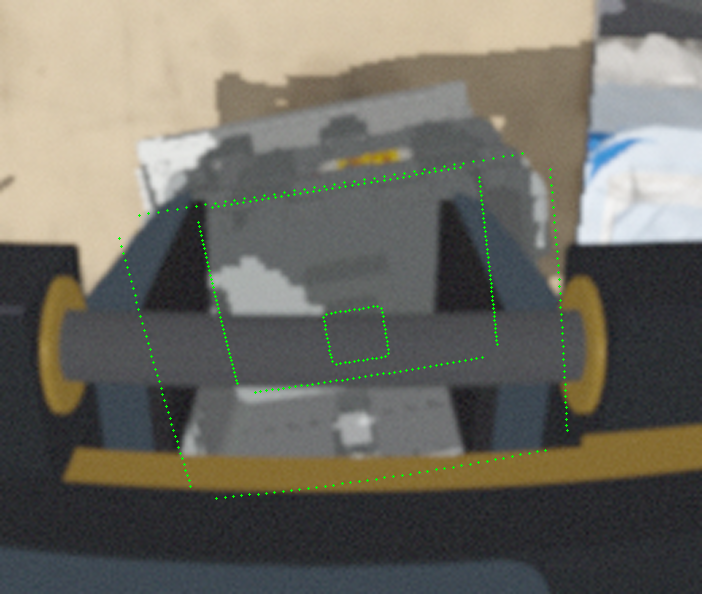

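View pics/st19.png

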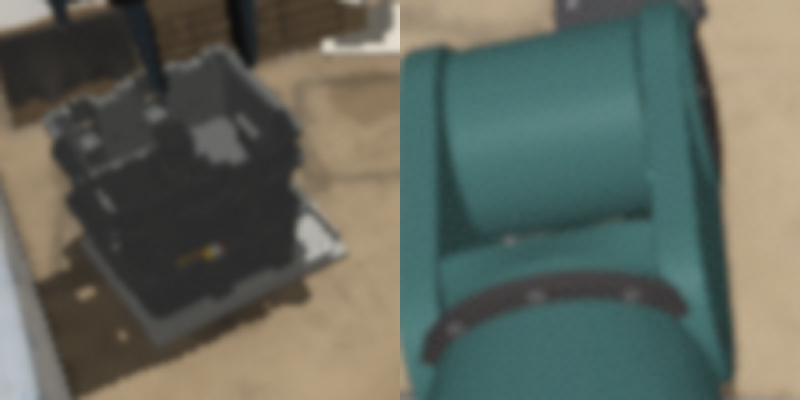

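I moved the wrong way along the tool's z axis, to the -y side, with no harm done. Moving back across, well above the pile, to see it.

Call:
play_rows:
  series:
    - [-0.1,0,0,30,0,0,0]
    - [-0.1,0,0,45,0,0,0]
    - [-0.1,0,0,45,0,0,0]
    - [-0.1,0,0,35,0,0,0]
    - [-0.1,0,0,15,0,0,0]
    - [-0.1,0,0,0,0,0,0]

```text
clock: 30.02
position: [0.4858, 0.3042, 0.4342]
tcp_rot: [0.505, -0.494, -0.504, -0.496]
wrist_force: [0.4, 0.5, -0.3]
grip_width: 0.0502
```

```bash
python3 look.py 20; python3 - <<'E'
from fit import *
im=cv2.imread("pics/w20.png");p=pickle.load(open("pics/w20.p","rb"))
for z0 in (.075,.080,.085,.090,.095,.085):
    x,_=fit("wrist",im,p,[.478,.204,.183],z0,span=(.004,.004,.05))
u=proj("wrist",[[x[0],x[1],.1]],p)[0].astype(int);print(u)
overlay("wrist",im,p,x,.085,"pics/o20.png",(max(0,u[1]-110),u[1]+110,u[0]-130,u[0]+130),2.7)
E
```

```text
t 30.02 pos [0.4858 0.3042 0.4342] yawY -3.1232 tilt [0.0029 0.0008] q [ 5.190e-01  1.450e-01  1.976e+00 -1.000e-03  1.018e+00 -2.641e+00] F [ 0.45  0.52 -0.3 ] T [ 0.13 -0.05 -0.02] w 50.2
wrist [0.4739 0.201  0.1922] -0.6093
wrist [0.4779 0.2025 0.1863] -0.6604
wrist [0.4778 0.2031 0.1751] -0.6929
wrist [0.4774 0.2037 0.1949] -0.6601
wrist [0.4783 0.2053 0.1919] -0.609
wrist [0.4778 0.2031 0.1751] -0.6929
[329  94]
```

View pics/o20.png

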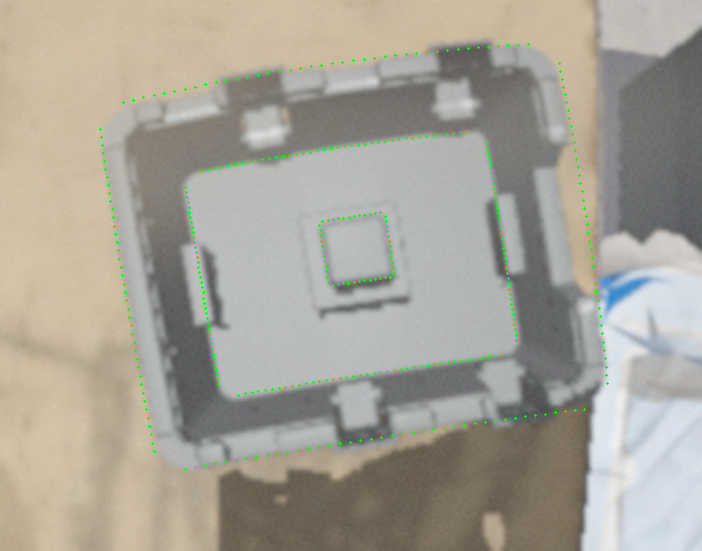

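```bash
python3 - <<'E'
import cv2
s=cv2.imread("pics/s20f.png");cv2.imwrite("pics/s20c.png",cv2.resize(cv2.convertScaleAbs(s[105:225,190:320],alpha=1.6),None,fx=5,fy=5,interpolation=cv2.INTER_CUBIC))
E
```

```text
(no output)
```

View pics/s20c.png

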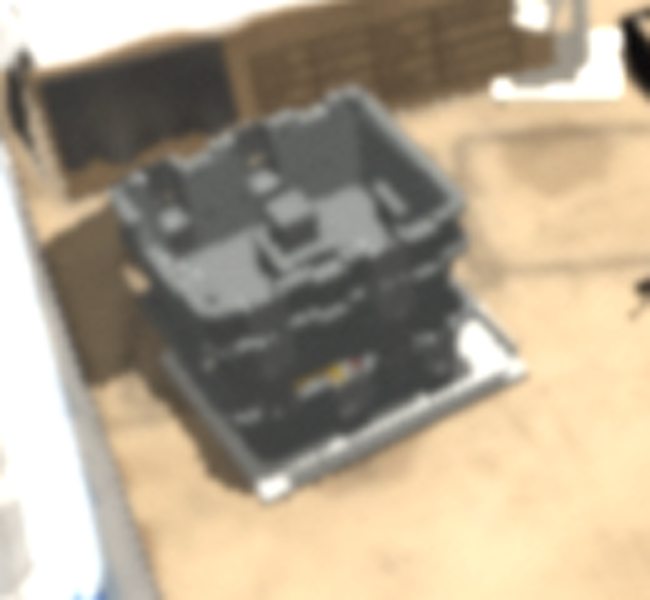

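The fit peaks at z0=85 mm with rim, floor and post all matching, so it looks fully nested. Cross-checking heights in the scene view.

```bash
python3 - <<'E'
from fit import *
s=cv2.imread("pics/s20f.png"); sp=imaging.camera_params("scene")
for z in (.075,.08,.085,.09,.095): fit("scene",s,sp,[.478,.2015,.185],z,span=(.004,.004,.04))
f=5;a,c=105,190
im=cv2.resize(cv2.convertScaleAbs(s[105:225,190:320],alpha=1.6),None,fx=f,fy=f,interpolation=cv2.INTER_CUBIC)
P=rect(.075,.0615,.056)[0]
for z,col in ((.085,(0,255,0)),(.059,(255,255,0)),(.008,(0,0,255))):
    for q in proj("scene",P@R.from_euler('z',.185).as_matrix().T+[.4777,.2030,z],sp): cv2.circle(im,(int((q[0]-c+.5)*f),int((q[1]-a+.5)*f)),1,col,-1)
cv2.imwrite("pics/s20o.png",im)
E
```

```text
scene [0.4807 0.2143 0.1748] -0.6523
scene [0.4798 0.2084 0.176 ] -0.6573
scene [0.4786 0.2028 0.1793] -0.6574
scene [0.4778 0.197  0.179 ] -0.6571
scene [0.477  0.1914 0.1729] -0.6538
```

View pics/s20o.png

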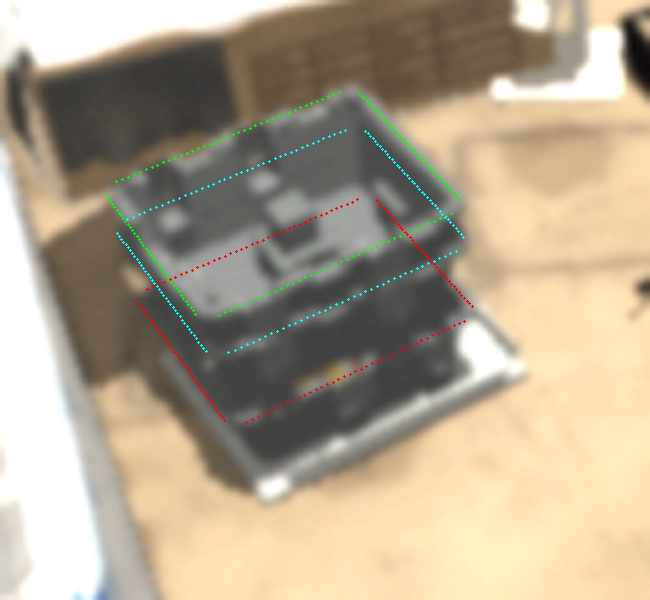

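All three rims lie on the predicted outlines. Handing in.

```bash
python3 - <<'E'
from workcell import close_job
print(close_job())
E
```

```text
the job is handed in; nothing more can be done
None
```

The pile is built and I handed the job in at about 30 s. I don't have the verdict, because the hand-in reports none.

**What I did**
- **Stacking:** I put tray_b on the tool tray, turned the opposite way round. I set it on the rim about 5 mm to +x, loosened the grip and pushed it towards -x. It hung tilted for a moment before all its feet dropped into the notches.
- **Nesting:** I turned tray_a half round and lowered it straight into tray_b with no resistance. I let go about 1 mm above home.

**What the last checks showed**
- **Wrist camera:** the nested tray fits best with its underside 85 mm above the table, the predicted nested height. Its centre is (0.478, 0.203) with yaw 0.175. Before nesting, tray_b fitted best at 59 mm, its stacked height, at (0.477, 0.204) with yaw 0.186.
- **Scene camera:** all three rims lie on the outlines predicted for a level stack and nest. This view could not tell the height by itself, as its fit scored nearly the same from 75 to 95 mm.
- **Contact and bystanders:** at hand-in the gripper was open and well clear of the pile. I never went near the bystanders, but I did not measure their positions again at the end.

**What disagreed or went wrong**
- **First measurements:** the top camera was up to 6 mm off the wrist camera in y, so I used the wrist.
- **Held tray:** tray_a sat about 2 mm off-centre in the grip, so I shifted it to match before lowering.
- **Viewing move:** I went the wrong way once after releasing, high above the pile, and touched nothing.
- **Not measured:** I did not fit the stand's own centre. The 25 mm limit rests on your figure that the tool tray is at most 15 mm off it.

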